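Clamp the bin carrier to its slotted rail with a T-bolt

ROBOT

A 6-joint arm with a two-finger parallel gripper is mounted at the origin on the work surface. World frame = base frame: x ahead of the robot, y to its left, z up, the work surface at z = 0. Lengths are in m, angles in rad, forces in N, time in s.
With the tool pointing down it reaches from about 0.225 to 0.875 m from the base axis. Payload 3.4 kg.
Tool frame: the origin (TCP) lies midway between the tips of the shut fingers; the grasp point (between the pads) lies 19 mm behind it (manip.tcp_to_grasp is the distance from the TCP to the grasp point, in m); x points along the fingers, y is the direction in which the jaws open and shut, and the axes are right-handed (so a half turn about x gives the same grasp; the last joint's range is limited). The gripper opens to 85 mm and grips with 20 to 120 N. Pads are 22 mm wide; open, the fingers measure 114 mm over their backs; the gripper's body (76 mm by 85 mm) begins 54 mm behind the grasp point. The pads swing forward as they close: fully open they stand 13 mm farther back than shut.
Start: joints at [-1.327, 0.276, 1.505, -0, 1.361, -0.121], TCP at [0.205, -0.537, 0.231] pointing down, gripper open.
Joint ranges: [-2.89, 2.89], [-0.75, 2.08], [0.22, 2.7], [-1.18, 4.32], [0.11, 2.71], [-2.7, 2.7]. Speed limits (rad/s): [2.57, 2.57, 3.14, 3.14, 3.14, 3.14].

INTERFACE

Orientations are given as a unit quaternion [w, x, y, z].
In Python, from rig import readout, eyes, job, manip gives the robot as it stands. The module is installed in compiled form; this text tells all that it offers.
- The arm moves only by the tool carry_out, never from a script. Its argument "deltas" is one flat list of numbers, 7 for each row, row after row: the shift along the tool's x, y, z scaled (see below), then the turn, a rotation vector about the tool's x, y, z scaled (see below), then the opening, from -1 (shut) to 1 (fully open). In form: [dx, dy, dz, ax, ay, az, grip, dx, dy, dz, ax, ay, az, grip, ...]. A call has 1 to 10 rows; each row shifts and turns the commanded pose from where the row before left it, along the tool's axes as they then stand; what a row does not reach is not made up. The controller multiplies each number of a shift by 60 mm and each number of a turn by 4 degrees. A row lasts 1/8 s, in which the tool goes at most 62.5 mm and 10.7 degrees, less where a joint would pass 70% of its speed; a pose out of reach is approached as far as the arm can. A call with a number of a shift or a turn outside -1 to 1 is refused whole. A call with a gripper value outside its range is refused whole. The fingers move at their own pace and stop on an object; "newtons" is the grip in N (left out, the last holds). Time passes only in rows, so rows that do not move let the fingers close. It gives the time, the measured TCP pose, the force and the opening at its end, in the units of the state.
- readout.get_state(): the state, without advancing time (a new reading comes with each control period).
- eyes.get_image(name): name is "scene" or "side" or "wrist"; returns a dict with "color" (384x512x3 uint8, red, green, blue), "z_map" (384x512 float32, m along the optical axis (not along the pixel's ray), 0 where there is no reading), "mtx" (3x3 intrinsics, pixels), "origin" and "orientation" of the camera in the world. Camera axes: x right, y down, z forward; pixel columns grow to the right and rows downward; lengths in m; the calibration is good to about 2 mm. A picture is of the moment at which its call begins.
- job.sign_off(): hands the job in, once; it reports no verdict.
The state is a dict: "clock": time; "qpos": joint angles; "qd": joint speeds; "effort": joint torques, N m; "position": TCP position; "ee_rot": TCP orientation; "contact_force": force on the tool from outside, world axes, zero at the start; "moment": the same for the moment, N m; "width": finger opening in m.
Only numpy, scipy, OpenCV 4.12 (cv2) and the standard library are available. Lean on these libraries where they do the work, as an engineer would, in place of code of your own. Each camera call takes 0.05 s, during which the arm holds its last target.

TASK

Clamp the bin carrier down to its slotted rail with the T-bolt from the black holder: lower the bolt's head lengthwise into the open slot and slide it all the way into the carrier's fork. Then turn the bolt's square nut clockwise so that the head swings square across the slot, and go on tightening until the fork foot is pulled fully down onto the rail. Work gently: finger-tight, do not force or over-tighten the bolt, let go of it at the end, and leave the other things on the table alone.

Things in the scene. Friction and masses are not known exactly. Their poses are not given: they have to be found in the camera images.
- nut_centre (a point): Centre of the T-bolt's brass square nut, 24 x 24 mm across flats, 26 mm tall; x and y axes square to its flats (turning with the nut), z up. Grasp it by opposite flats, fingertips above the springy washer (34 mm diameter, 5 mm thick, top 13 mm below this point) by which the bolt hangs in the holder. One radian clockwise, seen from above, drives nut and washer 3.2 mm down the bolt.
- bolt_head (a point): Centre of the T-head: a steel bar 27 mm long (y), 10 mm wide (x), 7 mm thick (z), on a 10 mm shank. At the start the nut's centre is 43.5 to 47.7 mm, the washer's underside 25.5 to 29.7 mm above it. Two opposite corners are cut back: in the rail it turns clockwise from lengthwise to square, the cavity walls stopping it within 10 degrees of square.
- rail: Aluminium T-slot rail fixed to the table, 64 mm wide (x), 280 mm long (y = -150 to +130 mm), top at z = 29 mm. Origin on the table under the slot's centre line. The slot at x = 0 is 11.6 mm wide through 10 mm thick lips, with a cavity below, 26 mm wide, z = 10 to 19 mm: the head's centre is at z = 13.5 mm on its floor, 15.5 mm when pulled up to the lips.
- fork_seat (a point): Where the bolt's axis stands when its shank is home in the carrier's fork, 35 mm above the table; y along the rail, x across. The yellow fork (40 mm wide, 6 mm thick, top 37.5 mm above the table when raised) opens to -y: prongs 13 mm apart reach 20 mm to -y from here, the inner end is 5 mm to +y. Blue carrier behind: 44 mm high from y = +30 mm, red bin on it 99 mm high from y = +74 mm.
- foot (a joint): Downward travel of the sprung fork foot: 0 raised, 0.0025 m fully down on its seat. It needs 4 N to start and 9 N to be held down; only the tightened bolt holds it there. The washer starts 1.5 to 5.7 mm above it: once the head is square the nut needs 2.0 to 3.4 rad more. Past that each 0.1 rad adds 4 to 12 N of clamping and 0.01 to 0.04 N m of torque; aim at 12 to 30 N, over 45 N is too tight.
- holder: Black block fixed to the table, 90 mm (x) by 60 mm (y), 45 mm high, with a pocket 15 mm by 31 mm (along y), 36 mm deep, at its centre, in which the T-bolt hangs. Origin under its centre. It may be on the left or the right of the rail.
- spares_bin: Bystander: loose blue open bin 130 x 100 x 50 mm, on the side where the holder is not. Origin under its centre.
- carton: Bystander: cardboard box 50 x 90 x 50 mm. Origin under its centre.
- jar: Bystander: closed jar, 56 mm diameter, 70 mm tall. Origin under its centre.
- angle_bracket: Bystander: steel angle, foot 50 x 60 mm, 45 mm high. Origin under the centre of its foot.
- spanner: Bystander: spanner 160 mm long lying flat, not needed.
- spare_washer: Bystander: flat steel ring, 32 mm diameter, 4 mm thick, not needed.
- spacer: Bystander: white plastic spacer, 24 mm diameter, 30 mm tall. Origin under its centre.
- bolt: The whole T-bolt, about 0.24 kg, head and shank greased; origin under the middle of its head, z up, y along the T-head. The washer turns with the bolt: its two yellow tabs, like the yellow line on the bolt's end, point along the head. The nut's thread has 0.06 N m of friction: it stays where left and carries the bolt round until the head is stopped. It starts 0 to 1.3 rad from its top stop.
Things that resemble listed ones, but are neither listed nor needed, are in the scene too. What is shaped like the bolt but purple is not meant. What is shaped like the part that bears fork_seat but white is not meant.

How it is judged:
On the way, in this order (a step that is already met when the one before it is completed fails the run):
1. the T-head is down in the slot, lengthwise, below the lips (z of bolt_head in the frame of rail below 0.0185 m and x of bolt_head in the frame of rail between -0.005 and 0.005 m and y of bolt_head in the frame of rail above -0.15 m and angle between the y axis of bolt and the y axis of rail, either way round below 0.35 rad), for 0.1 s.
2. the bolt is slid home into the fork (within 5 mm), the head under the lips (horizontal distance between bolt_head and fork_seat below 0.005 m and z of bolt_head in the frame of rail below 0.0185 m), for 0.1 s.
3. the head is turned square across the slot (within 20 degrees), in the fork (angle between the y axis of bolt and the x axis of rail, either way round below 0.35 rad and horizontal distance between bolt_head and fork_seat below 0.006 m and z of bolt_head in the frame of rail below 0.0185 m), for 0.1 s.
At the end, for the whole second after the job is handed in: The bolt stands upright (within 7 degrees) in the fork, its axis within 6 mm of the fork seat, its head below the lips and within 20 degrees of square across the slot, the fork foot is held down (at least 1.9 of its 2.5 mm) by the tightened nut, and all is at rest (all of step 3 and value of joint foot above 0.0019 m and angle between bolt's own z axis and vertical below 0.12 rad and linear speed of bolt below 0.01 m/s); the robot touches nothing.
It fails at once if the bolt is forced against the rail (over 60 N) (contact force between bolt and rail above 60 N).
It fails at once if the bolt is forced into the fork or over-tightened on it (over 45 N) (contact force between bolt and carrier above 45 N).
It fails at once if another thing on the table is moved by more than 20 mm (distance of any of spares_bin, carton, jar, angle_bracket, spanner, spare_washer, spacer from where it was at the start of the episode above 0.02 m).
It also fails if it takes over 72 s, if anything falls off the work surface, if the arm or the gripper's body presses on something with over 40 N, if the wrist force passes 120 N, or if a joint passes its speed limit or range.

## Working session

There is one attempt and no reset: what is moved stays moved. The work goes in short steps, Python scripts to look and compute and a tool call to move; the robot and the scene stay as the last step left them, time stands still between calls to the robot, and variables do not carry over. Pictures are saved under pics/ and viewed, and the job is handed in when it is done.

Besides the shell and the picture viewer there is one more tool, called after "Emit:" as a command line: name --argument value ..., lists and objects as JSON in quotes. carry_out: Moves the arm, as the interface text tells. Its arguments: {"type":"object","properties":{"deltas":{"type":"array"},"newtons":{"type":"number"}},"required":["deltas"]}

```bash
mkdir -p pics; ls
python3 - <<'E'
from rig import readout, eyes, job, manip
import cv2
print(readout.get_state(), [a for a in dir(manip) if a[0]!='_'], manip.tcp_to_grasp)
for n in ["scene","side","wrist"]:
    im=eyes.get_image(n); cv2.imwrite(f"pics/{n}0.png",im["color"][:,:,::-1]); print(n,im["mtx"].tolist(),im["origin"],im["orientation"])
    import pickle; pickle.dump(im,open(f"{n}0.pkl","wb"))
E
```

```text
pics
{'clock': 0.0, 'qpos': array([-1.32699899e+00,  2.76589333e-01,  1.50614638e+00, -2.27817450e-05,
        1.36069914e+00, -1.20976835e-01]), 'qd': array([-0.00074653, -0.00204747,  0.00048707, -0.00044904, -0.00146909,
        0.00074626]), 'effort': array([-1.95561108e-03, -4.16784847e+01, -2.45806342e+01, -3.38315822e-04,
        1.11439734e-02,  1.01265402e-05]), 'position': array([ 0.20499382, -0.53664298,  0.23043767]), 'ee_rot': array([-0.12760532, -0.69532994, -0.12890453,  0.69542561]), 'contact_force': array([ 0.14438652,  0.22496664, -0.03380967]), 'moment': array([ 0.03539894, -0.00718736, -0.00220803]), 'width': 0.08566238500725329} ['MotionError', 'tcp_to_grasp'] 0.0187
scene [[467.08807457272127, 0.0, 250.16422114131566], [0.0, 467.08807457272127, 197.3980454600407], [0.0, 0.0, 1.0]] [ 1.45543271 -0.68275911  0.9466121 ] [-0.39496356  0.80611866  0.38945876 -0.2061513 ]
side [[460.0778121227651, 0.0, 256.360397197838], [0.0, 460.0778121227651, 197.56498353400312], [0.0, 0.0, 1.0]] [-0.08274934  0.65872145  1.00781459] [ 0.13397601 -0.32386542  0.8733486  -0.33826594]
wrist [[332.1509890972944, 0.0, 253.29771056091823], [0.0, 332.1509890972944, 197.07854826812053], [0.0, 0.0, 1.0]] [ 0.27045798 -0.51172831  0.37306754] [ 0.11377209  0.81568392 -0.56159519 -0.07953929]
```

View pics/scene0.png

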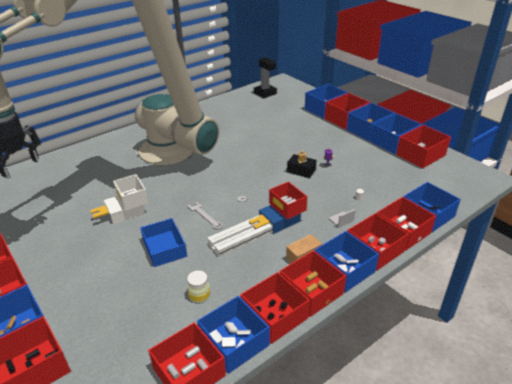

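View pics/side0.png

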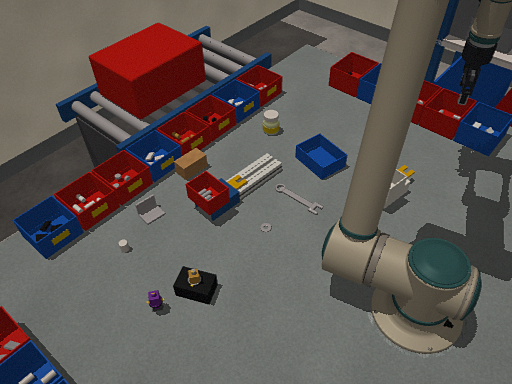

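View pics/wrist0.png

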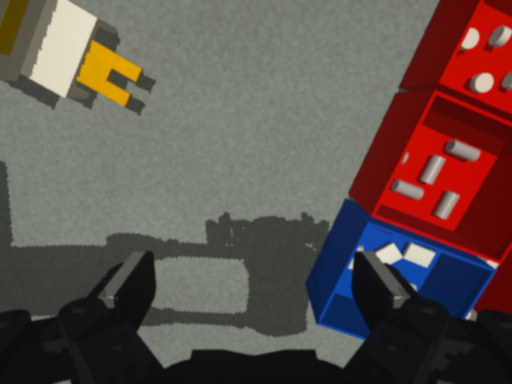

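The scene view shows the black holder with the brass nut at about (302,163), the rail at (240,235), the yellow fork at (260,222), and the red bin at (288,200). The purple decoy is at (328,156), the white decoy carrier at (125,200). The wrist view sees only the decoy and some bins.

```bash
cat > h.py <<'E'
import numpy as np, pickle, cv2
from scipy.spatial.transform import Rotation as R
def Rq(q): return R.from_quat(np.r_[q[1:],q[0]])
def cloud(im):
    K=im["mtx"]; z=im["z_map"]; v,u=np.mgrid[:z.shape[0],:z.shape[1]]
    P=np.stack([(u-K[0,2])/K[0,0]*z,(v-K[1,2])/K[1,1]*z,z],-1)
    return P@Rq(im["orientation"]).as_matrix().T+im["origin"]
def plane(im,uv,h):
    K=im["mtx"]; uv=np.atleast_2d(uv).astype(float)
    d=np.c_[(uv[:,0]-K[0,2])/K[0,0],(uv[:,1]-K[1,2])/K[1,1],np.ones(len(uv))]@Rq(im["orientation"]).as_matrix().T
    o=np.asarray(im["origin"]); t=(h-o[2])/d[:,2]; return o+t[:,None]*d
def proj(im,P):
    K=im["mtx"]; p=(np.atleast_2d(P)-im["origin"])@Rq(im["orientation"]).as_matrix()
    return p[:,:2]/p[:,2:]*[K[0,0],K[1,1]]+K[:2,2]
def load(n): return pickle.load(open(n,"rb"))
E
python3 - <<'E'
from h import *
for n,b in (("scene0.pkl",(190,140,390,270)),("side0.pkl",(130,140,330,320))):
    im=load(n);C=cloud(im);c=im["color"];hsv=cv2.cvtColor(c,cv2.COLOR_RGB2HSV)
    x0,y0,x1,y1=b
    roi=np.zeros(c.shape[:2],bool);roi[y0:y1,x0:x1]=1
    H,S,V=[hsv[...,i].astype(int) for i in range(3)]
    ms={"dark":(V<45),"yel":(H>12)&(H<32)&(S>120)&(V>90),"white":(S<40)&(V>170)&(C[...,2]>.02),"blue":(H>100)&(H<125)&(S>150),"red":((H<6)|(H>174))&(S>150)&(V>90),'purple':(H>130)&(H<160)&(S>100)}
    for k,m in ms.items():
        nn,l,st,_=cv2.connectedComponentsWithStats((m&roi).astype(np.uint8))
        for i in range(1,nn):
            if st[i,4]<15: continue
            P=C[l==i]; print(n,k,st[i],np.round(np.median(P,0),3),np.round(np.percentile(P,2,axis=0),3),np.round(np.percentile(P,98,axis=0),3))
    cr=c[y0:y1,x0:x1]; cv2.imwrite("pics/z"+n[:-4]+".png",cv2.resize(cr,None,fx=3.8,fy=3.3,interpolation=cv2.INTER_CUBIC)[:600,:800,::-1])
E
```

```text
scene0.pkl dark [287 155  29  22 385] [0.462 0.284 0.037] [0.409 0.258 0.006] [0.499 0.33  0.049]
scene0.pkl yel [299 153   6  10  46] [0.45  0.294 0.069] [0.437 0.286 0.05 ] [0.46  0.301 0.08 ]
scene0.pkl yel [273 197  10  13  62] [0.607 0.053 0.076] [0.581 0.048 0.062] [0.632 0.055 0.087]
scene0.pkl yel [250 215  19  13 134] [ 0.603 -0.014  0.038] [ 0.582 -0.041  0.033] [0.622 0.008 0.042]
scene0.pkl yel [288 236  33  23 366] [ 0.776 -0.     0.05 ] [ 0.752 -0.038  0.04 ] [0.798 0.045 0.054]
scene0.pkl yel [288 255   7   7  18] [ 0.767 -0.036  0.022] [ 0.755 -0.038  0.01 ] [ 0.783 -0.034  0.036]
scene0.pkl white [357 189   7   5  29] [0.685 0.34  0.03 ] [0.673 0.329 0.026] [0.694 0.35  0.034]
scene0.pkl white [282 196  13   7  50] [0.596 0.103 0.059] [0.576 0.091 0.049] [0.613 0.119 0.063]
scene0.pkl white [340 209  15   7  16] [0.746 0.206 0.045] [ 0.741 -0.422  0.042] [1.245 0.238 0.678]
scene0.pkl white [208 220  64  31 711] [ 0.601 -0.103  0.029] [ 0.56  -0.176  0.023] [ 0.632 -0.005  0.034]
scene0.pkl blue [369 140  21  11 129] [0.525 0.65  0.017] [0.467 0.644 0.004] [0.557 0.6
[... 1627 characters left out ...]
l blue [ 130  140   52   42 1168] [0.893 0.056 0.036] [ 0.818 -0.078 -0.21 ] [1.262 0.123 0.072]
side0.pkl blue [ 295  140   35   39 1014] [ 0.505 -0.278  0.017] [ 0.429 -0.34   0.001] [ 0.555 -0.219  0.052]
side0.pkl blue [211 178  29  42 320] [0.571 0.04  0.026] [0.565 0.011 0.003] [0.635 0.115 0.048]
side0.pkl red [173 140  15  14  38] [ 0.833 -0.005  0.067] [ 0.819 -0.06   0.002] [ 0.909 -0.002  0.073]
side0.pkl red [130 154  19  26 221] [0.889 0.132 0.043] [0.821 0.129 0.002] [0.922 0.184 0.073]
side0.pkl red [186 171  42  44 550] [0.615 0.102 0.078] [0.564 0.052 0.045] [0.66  0.132 0.102]
side0.pkl purple [148 290  14  19 174] [0.474 0.405 0.061] [0.464 0.39  0.013] [0.491 0.418 0.071]
```

View pics/zscene0.png

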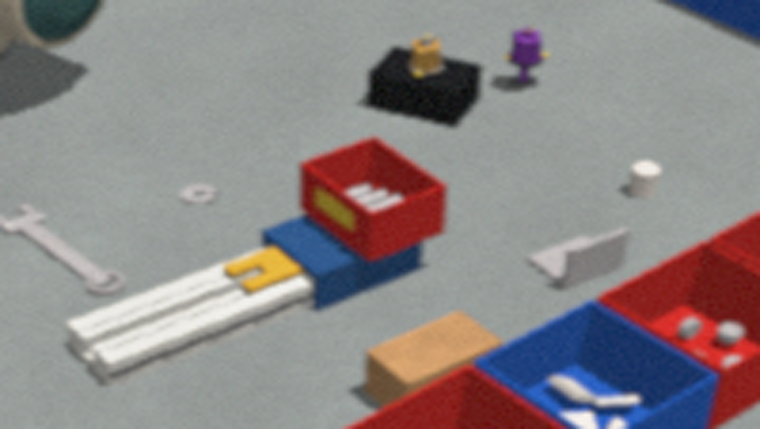

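View pics/zside0.png

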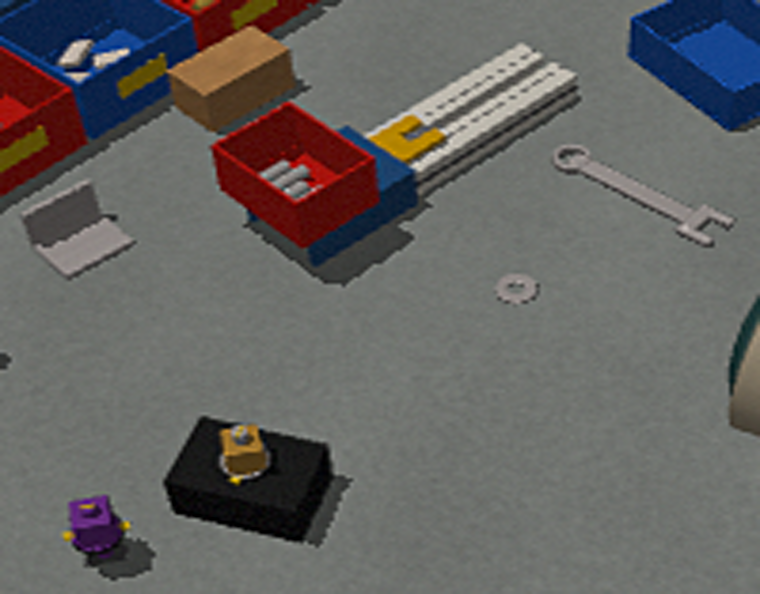

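Run:
```python
from h import *
from rig import readout
s=readout.get_state(); M=Rq(s["ee_rot"]).as_matrix(); print(np.round(M,3))
for n in("scene","side"):
    im=load(n+"0.pkl");C=cloud(im)
    for nm,(u,v) in {}.items(): pass
# rail top points from both views: fit lines
P=[]
for n in("scene","side"):
    im=load(n+"0.pkl");C=cloud(im);m=(abs(C[...,2]-.029)<.004)&(C[...,0]>.55)&(C[...,0]<.64)&(C[...,1]>-.19)&(C[...,1]<-.05)
    Q=C[m];P.append(Q);q=Q[:,:2]
    r=cv2.minAreaRect((q*1000).astype(np.float32));print(n,len(q),r)
    hull=[]
    m=(C[...,2]>.04)&(C[...,2]<.052)&(C[...,0]>.37)&(C[...,0]<.52)&(C[...,1]>.23)&(C[...,1]<.36)
    print("holder",cv2.minAreaRect((C[m][:,:2]*1000).astype(np.float32)))
    m=(C[...,2]>.035)&(C[...,2]<.042)&(C[...,0]>.57)&(C[...,0]<.63)&(C[...,1]>-.05)&(C[...,1]<.02)
    print("fork",cv2.minAreaRect((C[m][:,:2]*1000).astype(np.float32)))
```

```text
[[-0.     0.357 -0.934]
 [ 0.001 -0.934 -0.357]
 [-1.    -0.001 -0.   ]]
scene 589 ((593.9395751953125, -114.03789520263672), (129.49085998535156, 70.16446685791016), 86.0456314086914)
holder ((445.6553039550781, 301.79156494140625), (92.4966812133789, 67.25010681152344), 23.578350067138672)
fork ((603.306396484375, -14.837387084960938), (51.58323669433594, 55.712955474853516), 3.3931214809417725)
side 508 ((595.1156005859375, -113.76171112060547), (130.4886932373047, 68.58290100097656), 84.6458511352539)
holder ((445.8951416015625, 303.5565490722656), (91.32160186767578, 62.949092864990234), 23.65300178527832)
fork ((601.5289916992188, -14.317930221557617), (52.76445007324219, 41.91324234008789), 87.38739013671875)
```

```bash
cat > plan.py <<'E'
import sys
from h import *
from rig import readout
def plan(tx,ty,tz,yaw,n,grip,cur=None):
    """yaw=direction (deg) of tool y. prints rows"""
    s=readout.get_state(); p=np.array(s["position"]); M=Rq(s["ee_rot"]).as_matrix()
    y0=np.degrees(np.arctan2(M[1,1],M[0,1]))
    if cur is not None: p=np.array(cur[:3]); y0=cur[3]
    tgt=np.array([tx,ty,tz]); dy=yaw-y0
    rows=[]; yy=y0; q=p.copy()
    for i in range(n):
        want=p+(tgt-p)*(i+1)/n; d=want-q
        a=np.radians(yy); Y=np.array([np.cos(a),np.sin(a),0]); X=np.array([0,0,-1.]); Z=np.cross(X,Y)
        r=np.round(np.array([d@X,d@Y,d@Z])/.06,2)
        q=q+.06*(r[0]*X+r[1]*Y+r[2]*Z)
        t=np.round(-(y0+dy*(i+1)/n-yy)/4,2); yy-=4*t
        rows+= [*r,t,0,0,grip]
    print("from",np.round(p,4),round(y0,2),"tiltX",np.round(M[:,0],4)); print("end",np.round(q,4),round(yy,2)); 
    for i in range(0,n,10): print([float(x) for x in rows[i*7:(i+10)*7]])
if __name__=="__main__":
    a=[float(x) for x in sys.argv[1:]]
    plan(*a[:4],int(a[4]),a[5])
E
python3 plan.py .57 -.11 .23 -29.1 10 1
```

```text
from [ 0.205  -0.5368  0.2307] -69.1 tiltX [-3.0e-04  1.3e-03 -1.0e+00]
end [ 0.5702 -0.1098  0.2301] -29.1
[0.0, -0.45, -0.82, -1.0, 0.0, 0.0, 1.0, 0.0, -0.39, -0.85, -1.0, 0.0, 0.0, 1.0, 0.0, -0.33, -0.88, -1.0, 0.0, 0.0, 1.0, 0.0, -0.26, -0.9, -1.0, 0.0, 0.0, 1.0, 0.01, -0.21, -0.91, -1.0, 0.0, 0.0, 1.0, -0.0, -0.14, -0.92, -1.0, 0.0, 0.0, 1.0, -0.0, -0.07, -0.94, -1.0, 0.0, 0.0, 1.0, -0.0, -0.01, -0.93, -1.0, 0.0, 0.0, 1.0, -0.0, 0.06, -0.94, -1.0, 0.0, 0.0, 1.0, 0.0, 0.12, -0.93, -1.0, 0.0, 0.0, 1.0]
```

Emit:
carry_out --deltas '[0.0, -0.45, -0.82, -1.0, 0.0, 0.0, 1.0, 0.0, -0.39, -0.85, -1.0, 0.0, 0.0, 1.0, 0.0, -0.33, -0.88, -1.0, 0.0, 0.0, 1.0, 0.0, -0.26, -0.9, -1.0, 0.0, 0.0, 1.0, 0.0, -0.21, -0.91, -1.0, 0.0, 0.0, 1.0, 0.0, -0.14, -0.92, -1.0, 0.0, 0.0, 1.0, 0.0, -0.07, -0.94, -1.0, 0.0, 0.0, 1.0, 0.0, 0.0, -0.93, -1.0, 0.0, 0.0, 1.0, 0.0, 0.06, -0.94, -1.0, 0.0, 0.0, 1.0, 0.0, 0.12, -0.93, -1.0, 0.0, 0.0, 1.0]'

```text
clock: 1.4
position: [0.5717, -0.109, 0.2311]
ee_rot: [-0.359, -0.609, -0.359, 0.609]
contact_force: [0.4, -0.7, 0.1]
width: 0.0857
```

```bash
cat > snap.py <<'E'
import sys,pickle,cv2
from rig import eyes
for n in sys.argv[2:]:
    im=eyes.get_image(n); k=n+sys.argv[1]; pickle.dump(im,open(k+".pkl","wb")); cv2.imwrite("pics/"+k+".png",im["color"][:,:,::-1])
E
python3 snap.py 1 wrist; python3 plan.py .447 .235 .21 60 20 1
```

```text
from [ 0.5764 -0.103   0.2308] -28.66 tiltX [ 0.0052  0.0063 -1.    ]
end [0.4472 0.2349 0.2098] 59.98
[0.02, -0.23, -0.2, -1.11, 0.0, 0.0, 1.0, 0.01, -0.21, -0.21, -1.11, 0.0, 0.0, 1.0, 0.02, -0.2, -0.23, -1.1, 0.0, 0.0, 1.0, 0.02, -0.18, -0.24, -1.11, 0.0, 0.0, 1.0, 0.02, -0.16, -0.26, -1.11, 0.0, 0.0, 1.0, 0.01, -0.14, -0.26, -1.11, 0.0, 0.0, 1.0, 0.02, -0.12, -0.28, -1.11, 0.0, 0.0, 1.0, 0.02, -0.09, -0.29, -1.11, 0.0, 0.0, 1.0, 0.02, -0.08, -0.29, -1.1, 0.0, 0.0, 1.0, 0.01, -0.05, -0.3, -1.11, 0.0, 0.0, 1.0]
[0.02, -0.02, -0.3, -1.11, 0.0, 0.0, 1.0, 0.02, -0.01, -0.3, -1.11, 0.0, 0.0, 1.0, 0.02, 0.02, -0.3, -1.11, 0.0, 0.0, 1.0, 0.01, 0.04, -0.3, -1.11, 0.0, 0.0, 1.0, 0.02, 0.07, -0.29, -1.1, 0.0, 0.0, 1.0, 0.02, 0.08, -0.29, -1.11, 0.0, 0.0, 1.0, 0.01, 0.11, -0.28, -1.11, 0.0, 0.0, 1.0, 0.02, 0.14, -0.27, -1.11, 0.0, 0.0, 1.0, 0.02, 0.15, -0.26, -1.11, 0.0, 0.0, 1.0, 0.02, 0.17, -0.25, -1.1, 0.0, 0.0, 1.0]
```

View pics/wrist1.png

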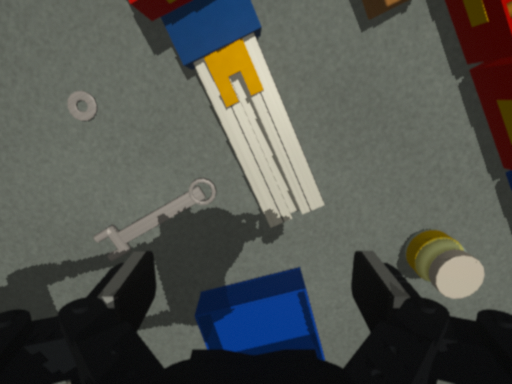

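The wrist view from above the rail shows the yellow fork at about (236,75), opening toward the lower right, the slot running from (240,95) to (285,215), and the blue carrier at (213,30).

```bash
cat > meas.py <<'E'
from h import *
import sys
def go(f,tag):
    im=load(f);c=im["color"];hsv=cv2.cvtColor(c,cv2.COLOR_RGB2HSV);H,S,V=[hsv[...,i].astype(int) for i in range(3)]
    C=cloud(im)
    near=(abs(C[...,0]-.6)<.06)&(C[...,1]>-.2)&(C[...,1]<.08)&(C[...,2]>.015)
    m=(H>12)&(H<32)&(S>120)&(V>90)&near&(C[...,2]<.05)
    n,l,st,_=cv2.connectedComponentsWithStats(m.astype(np.uint8)); i=1+np.argmax(st[1:,4])
    v,u=np.where(l==i); P=plane(im,np.c_[u,v],.0375)[:,:2]
    print("fork zmap",np.median(C[l==i][:,2]))
    # white rail
    m=(S<45)&(V>150)&near&(C[...,2]<.04)&(C[...,1]<-.03)
    v,u=np.where(m); Q=plane(im,np.c_[u,v],.029)[:,:2]
    Q=Q[(Q[:,1]<-.05)&(Q[:,1]>-.16)]
    return im,P,Q
im,P,Q=go(sys.argv[1],'')
r=cv2.minAreaRect((Q*1000).astype(np.float32)); print("rail rect",r)
r=cv2.minAreaRect((P*1000).astype(np.float32)); print("fork rect",r)
th=[]
# edges: per-y min/max x of rail
ys=np.arange(-.155,-.05,.004);E=[]
for y in ys:
    q=Q[abs(Q[:,1]-y)<.002][:,0]
    if len(q)>10: E.append((y,q.min(),q.max(),np.sort(q)[np.argmax(np.diff(np.sort(q)))]))
E=np.array(E)
for k in(1,2): print("edge",np.polyfit(E[:,0],E[:,k],1))
for f in (np.median,):
    a=np.polyfit(E[:,0],(E[:,1]+E[:,2])/2,1); print("mid",a,"yaw",-np.degrees(np.arctan(a[0])))
np.save("PQ.npy",np.array([P,Q],dtype=object),allow_pickle=True)
a0=-np.arctan(a[0]) 
ex=np.array([np.cos(a0),np.sin(a0)]);ey=np.array([-ex[1],ex[0]])
print("fork along ey",np.percentile(P@ey,[0,1,5,95,99,100]),"across",np.percentile(P@ex,[0,1,99,100]), "rail mid across",np.mean(E[:,1:3].mean(1)*ex[0]+E[:,0]*ex[1]))
# notch: across range of fork at points 10mm from tips
t=np.percentile(P@ey,1)
for d in (.004,.010,.016,.020,.023,.026,.03):
    q=np.sort((P@ex)[abs(P@ey-t-d)<.0015]); g=np.argmax(np.diff(q)); print(d,q[0],q[g],q[g+1],q[-1])
print("rail axis dirs",ex,ey)
E
python3 meas.py wrist1.pkl
```

```text
fork zmap 0.03756228871407852
rail rect ((595.1779174804688, -104.51957702636719), (113.87818145751953, 63.9322395324707), 85.40674591064453)
fork rect ((601.9225463867188, -15.571357727050781), (50.5803337097168, 40.68777847290039), 85.40474700927734)
edge [0.06483996 0.57034781]
edge [0.08265185 0.63562492]
mid [0.0737459  0.60298636] yaw -4.21769403682195
fork along ey [0.00348012 0.00406506 0.00688138 0.05168496 0.05329723 0.05406404] across [0.58099855 0.58158454 0.62102797 0.62193003] rail mid across 0.601353363480973
0.004 0.5811731371893016 0.5946766189940367 0.6074850763280648 0.6211223047492813
0.01 0.5809985503238473 0.5948371006241224 0.6076733299875895 0.620882345858639
0.016 0.5817013422351367 0.5950752575791161 0.607761052878389 0.6212696477100466
0.02 0.5815842039496599 0.5949166265012424 0.6075638659496685 0.6211503715091665
0.023 0.5814678011549631 0.5964114505256666 0.5985329166217531 0.6212828285456496
0.026 0.581409873405354 0.5946023314149675 0.5950737949569315 0.6211641771617463
0.03 0.5816985804544619 0.5817567331684828 0.5821607070595466 0.621295867334982
rail axis dirs [ 0.99729181 -0.07354618] [0.07354618 0.99729181]
```

```bash
python3 plan.py .475 .28 .20 51.3 20 1
```

```text
from [ 0.5764 -0.103   0.2308] -28.66 tiltX [ 0.0052  0.0063 -1.    ]
end [0.4749 0.2803 0.2002] 51.3
[0.03, -0.23, -0.24, -1.0, 0.0, 0.0, 1.0, 0.02, -0.21, -0.25, -1.0, 0.0, 0.0, 1.0, 0.03, -0.19, -0.27, -1.0, 0.0, 0.0, 1.0, 0.02, -0.17, -0.28, -1.0, 0.0, 0.0, 1.0, 0.03, -0.15, -0.3, -1.0, 0.0, 0.0, 1.0, 0.02, -0.13, -0.3, -1.0, 0.0, 0.0, 1.0, 0.03, -0.11, -0.31, -1.0, 0.0, 0.0, 1.0, 0.03, -0.09, -0.32, -1.0, 0.0, 0.0, 1.0, 0.02, -0.07, -0.32, -1.0, 0.0, 0.0, 1.0, 0.03, -0.04, -0.33, -0.99, 0.0, 0.0, 1.0]
[0.02, -0.02, -0.33, -1.0, 0.0, 0.0, 1.0, 0.03, 0.0, -0.33, -1.0, 0.0, 0.0, 1.0, 0.02, 0.03, -0.33, -1.0, 0.0, 0.0, 1.0, 0.03, 0.05, -0.33, -1.0, 0.0, 0.0, 1.0, 0.03, 0.07, -0.32, -1.0, 0.0, 0.0, 1.0, 0.02, 0.09, -0.32, -1.0, 0.0, 0.0, 1.0, 0.03, 0.12, -0.31, -1.0, 0.0, 0.0, 1.0, 0.02, 0.13, -0.3, -1.0, 0.0, 0.0, 1.0, 0.03, 0.16, -0.29, -1.0, 0.0, 0.0, 1.0, 0.02, 0.18, -0.28, -1.0, 0.0, 0.0, 1.0]
```

Emit:
carry_out --deltas '[0.03, -0.23, -0.24, -1.0, 0.0, 0.0, 1.0, 0.02, -0.21, -0.25, -1.0, 0.0, 0.0, 1.0, 0.03, -0.19, -0.27, -1.0, 0.0, 0.0, 1.0, 0.02, -0.17, -0.28, -1.0, 0.0, 0.0, 1.0, 0.03, -0.15, -0.3, -1.0, 0.0, 0.0, 1.0, 0.02, -0.13, -0.3, -1.0, 0.0, 0.0, 1.0, 0.03, -0.11, -0.31, -1.0, 0.0, 0.0, 1.0, 0.03, -0.09, -0.32, -1.0, 0.0, 0.0, 1.0, 0.02, -0.07, -0.32, -1.0, 0.0, 0.0, 1.0, 0.03, -0.04, -0.33, -0.99, 0.0, 0.0, 1.0]'

```text
clock: 2.7
position: [0.5213, 0.0825, 0.2157]
ee_rot: [0.546, 0.449, 0.546, -0.449]
contact_force: [0.4, -0.6, 0.0]
width: 0.0857
```

Emit:
carry_out --deltas '[0.02, -0.02, -0.33, -1.0, 0.0, 0.0, 1.0, 0.03, 0.0, -0.33, -1.0, 0.0, 0.0, 1.0, 0.02, 0.03, -0.33, -1.0, 0.0, 0.0, 1.0, 0.03, 0.05, -0.33, -1.0, 0.0, 0.0, 1.0, 0.03, 0.07, -0.32, -1.0, 0.0, 0.0, 1.0, 0.02, 0.09, -0.32, -1.0, 0.0, 0.0, 1.0, 0.03, 0.12, -0.31, -1.0, 0.0, 0.0, 1.0, 0.02, 0.13, -0.3, -1.0, 0.0, 0.0, 1.0, 0.03, 0.16, -0.29, -1.0, 0.0, 0.0, 1.0, 0.02, 0.18, -0.28, -1.0, 0.0, 0.0, 1.0]'

```text
clock: 3.95
position: [0.4719, 0.2748, 0.2005]
ee_rot: [0.667, 0.235, 0.667, -0.235]
contact_force: [-0.4, -0.9, -0.7]
width: 0.0855
```

```bash
python3 snap.py 2 wrist; python3 -c "
from rig import readout; s=readout.get_state(); print(s)"
```

```text
{'clock': 4.0, 'qpos': array([ 0.40248261,  0.25250926,  1.61697781,  0.00272239,  1.27186184,
       -0.49297904]), 'qd': array([-0.028959  , -0.00741922,  0.00620391, -0.02620518,  0.00635203,
        0.05480211]), 'effort': array([ -2.55205303, -40.00672102, -23.3494091 ,  -0.75452864,
         0.15718569,  -0.06154574]), 'position': array([0.47121746, 0.27706591, 0.20039016]), 'ee_rot': array([ 0.66652526,  0.23525976,  0.6676387 , -0.23378515]), 'contact_force': array([ 0.47001977,  2.08071453, -1.10622322]), 'moment': array([ 0.11213878, -0.01671703,  0.0088242 ]), 'width': 0.08522551069790592}
```

View pics/wrist2.png

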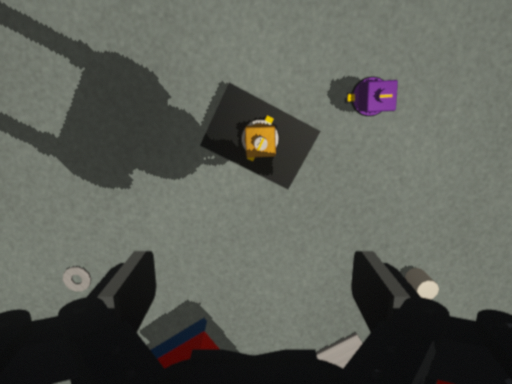

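The wrist view shows the holder at (260,135), with the brass nut at about (261,140), its sides nearly along the image axes, and yellow washer tabs at (269,120) and (252,158). The purple decoy is at (380,97).

Run:
```python
from h import *
im=load("wrist2.pkl");c=im["color"];C=cloud(im)
x0,y0=190,70
cr=cv2.resize(c[y0:y0+130,x0:x0+150],None,fx=5,fy=4.5,interpolation=cv2.INTER_CUBIC); 
cr=cv2.resize(c[y0:y0+120,x0:x0+150],None,fx=5,fy=5,interpolation=cv2.INTER_CUBIC);cv2.imwrite("pics/z2.png",cr[:,:,::-1])
m=(C[...,2]>.04)&(C[...,2]<.052)&(C[...,0]>.37)&(C[...,0]<.52)&(C[...,1]>.23)&(C[...,1]<.37)
print(cv2.minAreaRect((C[m][:,:2]*1000).astype(np.float32)))
m=(C[...,2]>.068)&(C[...,0]>.42)&(C[...,0]<.47)&(C[...,1]>.28)&(C[...,1]<.33)
print(m.sum(),np.percentile(C[m][:,2],[5,25,50,75,95]));
hsv=cv2.cvtColor(c,cv2.COLOR_RGB2HSV)
v,u=np.where(m);print(u.min(),u.max(),v.min(),v.max())
for z in(.074,.076,.078,.080):
    mm=m&(abs(C[...,2]-z)<.001);print(z,mm.sum())
P=C[m]
P=P[P[:,2]>np.median(P[:,2])-.003][:,:2]
print(cv2.minAreaRect((P*1000).astype(np.float32)))
print(np.round(C[y0+55:y0+95:3,x0+50:x0+100:3,2]*1000).astype(int))
```

```text
((445.486572265625, 303.8500671386719), (90.30783081054688, 60.19477844238281), 24.05645751953125)
2717 [0.07516812 0.07674587 0.27831525 0.28216127 0.28871968]
238 348 126 383
0.074 82
0.076 626
0.078 48
0.08 1
((466.4709777832031, 290.2137145996094), (22.29990577697754, 7.537612438201904), 77.64336395263672)
[[ 45  44  49  50  49  52  51  53  54  56  57  49  45  45  45  46  45]
 [ 46  45  76  76  76  76  75  75  76  76  76  75  49  43  45  43  45]
 [ 44  49  75  75  76  78  76  75  76  77  76  77  49  45  45  46  45]
 [ 45  50  75  76  76  76  76  75  76  76  76  78  49  45  44  46  45]
 [ 45  49  76  75  76  77  80  84  76  75  76  76  50  45  45  43  45]
 [ 45  51  76  75  76  83  85  84  87  77  77  77  50  45  45  45  45]
 [ 44  50  76  76  76  85  85  88  85  86  75  77  51  45  45  45  45]
 [ 45  49  75  76  75  86  86  85  86  76  74  76  51  45  45  45  44]
 [ 45  46  75  77  76  76  87  87  87  75  76  75  45  45  45  45  46]
 [ 45  44  75  76  76  75  77  76  76  77  77  76  44  46  45  46  45]
 [ 45  45  75  77  76  76  76  75  76  76  75  76  45  45  46  43  45]
 [ 46 343  44  50  50  45  46  45  44  45  46  45  45  46  44  45  46]
 [ 44  45  46  45  45  45  45  44  45  45  46  47  46  46  44  46  46]
 [ 45  46  46  45  45  45  45  45  45  45  45  46  45  45  46  45  45]]
```

View pics/z2.png

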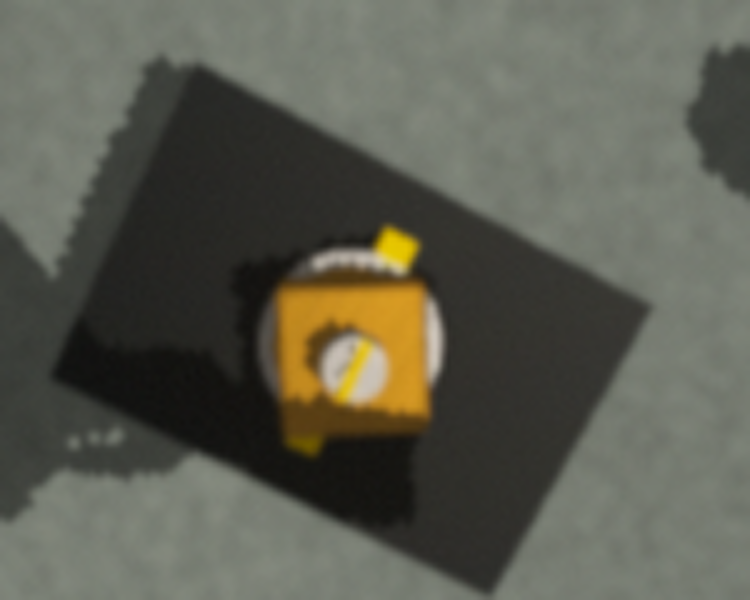

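Run:
```python
from h import *
im=load("wrist2.pkl");c=im["color"];C=cloud(im)
m=(C[...,2]>.066)&(C[...,2]<.095)&(C[...,0]>.42)&(C[...,0]<.47)&(C[...,1]>.28)&(C[...,1]<.33)
m[:110]=0;m[175:]=0
v,u=np.where(m)
P=plane(im,np.c_[u,v],.0762)
P=P[:,:2]
print(len(P),cv2.minAreaRect((P*1000).astype(np.float32)),P.mean(0))
# brass colour top face edges: bolt end axis
m=(C[...,2]>.0815)&(C[...,2]<.092)&(C[...,0]>.42)&(C[...,0]<.47)&(C[...,1]>.28)&(C[...,1]<.33);m[175:]=0
print("end",C[m].mean(0),np.median(C[m],0))
hsv=cv2.cvtColor(c,cv2.COLOR_RGB2HSV);H,S,V=[hsv[...,i].astype(int) for i in range(3)]
y=(H>24)&(H<34)&(S>150)&(V>120); y[:110]=0;y[175:]=0;y[:,:235]=0;y[:,300:]=0
n,l,st,ce=cv2.connectedComponentsWithStats(y.astype(np.uint8))
for i in range(1,n):
    if st[i,4]>4: print(st[i],ce[i],plane(im,ce[i],.048))
```

```text
918 ((444.8918151855469, 304.1579895019531), (23.814796447753906, 24.387331008911133), 53.62205505371094) [0.44482379 0.3042185 ]
end [0.44509488 0.30404456 0.086079  ] [0.44510434 0.30408664 0.08624427]
[266 116   7   7  36] [268.86111111 119.08333333] [[0.4372145  0.32051479 0.048     ]]
[258 139   6  10  13] [260.30769231 144.        ] [[0.44934691 0.30137732 0.048     ]]
```

```bash
python3 plan.py .461 .326 .17 143.6 24 0.2
```

```text
from [0.4712 0.2771 0.2004] 51.26 tiltX [-8.0e-04  2.5e-03 -1.0e+00]
end [0.4611 0.326  0.1698] 143.58
[0.02, 0.02, -0.03, -0.96, 0.0, 0.0, 0.2, 0.02, 0.03, -0.02, -0.96, 0.0, 0.0, 0.2, 0.02, 0.02, -0.03, -0.97, 0.0, 0.0, 0.2, 0.02, 0.03, -0.02, -0.96, 0.0, 0.0, 0.2, 0.03, 0.03, -0.02, -0.96, 0.0, 0.0, 0.2, 0.02, 0.03, -0.02, -0.96, 0.0, 0.0, 0.2, 0.02, 0.03, -0.01, -0.96, 0.0, 0.0, 0.2, 0.02, 0.03, -0.02, -0.96, 0.0, 0.0, 0.2, 0.02, 0.03, -0.01, -0.97, 0.0, 0.0, 0.2, 0.02, 0.03, -0.01, -0.96, 0.0, 0.0, 0.2]
[0.02, 0.04, -0.0, -0.96, 0.0, 0.0, 0.2, 0.02, 0.03, -0.01, -0.96, 0.0, 0.0, 0.2, 0.02, 0.04, -0.0, -0.96, 0.0, 0.0, 0.2, 0.03, 0.03, -0.0, -0.97, 0.0, 0.0, 0.2, 0.02, 0.04, -0.0, -0.96, 0.0, 0.0, 0.2, 0.02, 0.03, 0.0, -0.96, 0.0, 0.0, 0.2, 0.02, 0.04, 0.01, -0.96, 0.0, 0.0, 0.2, 0.02, 0.03, 0.01, -0.96, 0.0, 0.0, 0.2, 0.02, 0.03, 0.01, -0.97, 0.0, 0.0, 0.2, 0.02, 0.03, 0.01, -0.96, 0.0, 0.0, 0.2]
[0.02, 0.03, 0.02, -0.96, 0.0, 0.0, 0.2, 0.02, 0.03, 0.02, -0.96, 0.0, 0.0, 0.2, 0.03, 0.03, 0.02, -0.96, 0.0, 0.0, 0.2, 0.02, 0.03, 0.02, -0.96, 0.0, 0.0, 0.2]
```

Emit:
carry_out --deltas '[0.02, 0.02, -0.03, -0.96, 0.0, 0.0, 0.2, 0.02, 0.03, -0.02, -0.96, 0.0, 0.0, 0.2, 0.02, 0.02, -0.03, -0.97, 0.0, 0.0, 0.2, 0.02, 0.03, -0.02, -0.96, 0.0, 0.0, 0.2, 0.03, 0.03, -0.02, -0.96, 0.0, 0.0, 0.2, 0.02, 0.03, -0.02, -0.96, 0.0, 0.0, 0.2, 0.02, 0.03, -0.01, -0.96, 0.0, 0.0, 0.2, 0.02, 0.03, -0.02, -0.96, 0.0, 0.0, 0.2, 0.02, 0.03, -0.01, -0.97, 0.0, 0.0, 0.2, 0.02, 0.03, -0.01, -0.96, 0.0, 0.0, 0.2]'

```text
clock: 5.25
position: [0.468, 0.2938, 0.188]
ee_rot: [0.707, 0.003, 0.707, -0.003]
contact_force: [0.4, -0.3, 0.6]
width: 0.0509
```

Emit:
carry_out --deltas '[0.02, 0.04, 0.0, -0.96, 0.0, 0.0, 0.2, 0.02, 0.03, -0.01, -0.96, 0.0, 0.0, 0.2, 0.02, 0.04, 0.0, -0.96, 0.0, 0.0, 0.2, 0.03, 0.03, 0.0, -0.97, 0.0, 0.0, 0.2, 0.02, 0.04, 0.0, -0.96, 0.0, 0.0, 0.2, 0.02, 0.03, 0.0, -0.96, 0.0, 0.0, 0.2, 0.02, 0.04, 0.01, -0.96, 0.0, 0.0, 0.2, 0.02, 0.03, 0.01, -0.96, 0.0, 0.0, 0.2, 0.02, 0.03, 0.01, -0.97, 0.0, 0.0, 0.2, 0.02, 0.03, 0.01, -0.96, 0.0, 0.0, 0.2]'

```text
clock: 6.5
position: [0.464, 0.3142, 0.1754]
ee_rot: [0.669, -0.23, 0.669, 0.23]
contact_force: [-0.7, -0.5, -0.1]
width: 0.0516
```

Emit:
carry_out --deltas '[0.02, 0.03, 0.02, -0.96, 0.0, 0.0, 0.2, 0.02, 0.03, 0.02, -0.96, 0.0, 0.0, 0.2, 0.03, 0.03, 0.02, -0.96, 0.0, 0.0, 0.2, 0.02, 0.03, 0.02, -0.96, 0.0, 0.0, 0.2, 0, 0, 0, 0, 0, 0, 0.2]'

```text
clock: 7.12
position: [0.4625, 0.3227, 0.1699]
ee_rot: [0.632, -0.317, 0.632, 0.316]
contact_force: [0.7, 0.4, -0.3]
width: 0.0507
```

```bash
python3 snap.py 3 wrist
cat > nut.py <<'E'
from h import *
import sys
def nut(f,zt,xy,r=.03,end=True):
    im=load(f);C=cloud(im)
    m=(C[...,2]>zt-.010)&(C[...,2]<zt+.02)&(np.hypot(C[...,0]-xy[0],C[...,1]-xy[1])<r)
    n,l,st,_=cv2.connectedComponentsWithStats(m.astype(np.uint8)); i=1+np.argmax(st[1:,4]); v,u=np.where(l==i)
    z=np.median(C[l==i][:,2]); P=plane(im,np.c_[u,v],z)[:,:2]
    rr=cv2.minAreaRect((P*1000).astype(np.float32)); print("nut",st[i],"ztop",round(float(z),4),rr,P.mean(0))
    e=(l==i)&(C[...,2]>zt+.0055); print("end",e.sum(),C[e].mean(0))
if __name__=="__main__": nut(sys.argv[1],float(sys.argv[2]),[float(sys.argv[3]),float(sys.argv[4])])
E
python3 nut.py wrist3.pkl .076 .445 .304; python3 plan.py .445 .304 .12 143.6 4 .1; python3 -c "
from rig import readout; s=readout.get_state(); print(s['qpos'],s['contact_force'],s['moment'],s['width'])"
```

```text
nut [ 241  148   33   34 1115] ztop 0.0761 ((444.6281433105469, 303.5023193359375), (24.04890251159668, 23.3524169921875), 53.17148208618164) [0.444567   0.30342591]
end 178 [0.44477567 0.30392785 0.08606614]
from [0.4626 0.3226 0.17  ] 143.15 tiltX [ 1.e-04 -4.e-04 -1.e+00]
end [0.4451 0.3042 0.1202] 143.59
[0.21, 0.01, -0.11, -0.03, 0.0, 0.0, 0.1, 0.21, 0.01, -0.1, -0.03, 0.0, 0.0, 0.1, 0.21, 0.02, -0.11, -0.02, 0.0, 0.0, 0.1, 0.2, 0.01, -0.1, -0.03, 0.0, 0.0, 0.1]
[ 4.85841040e-01  3.00372966e-01  1.62755459e+00 -3.63283595e-04
  1.21377213e+00 -2.01249558e+00] [0.52197615 0.84128873 0.16597418] [-0.0329245  -0.01445164 -0.02621499] 0.051247373337644765
```

View pics/wrist3.png

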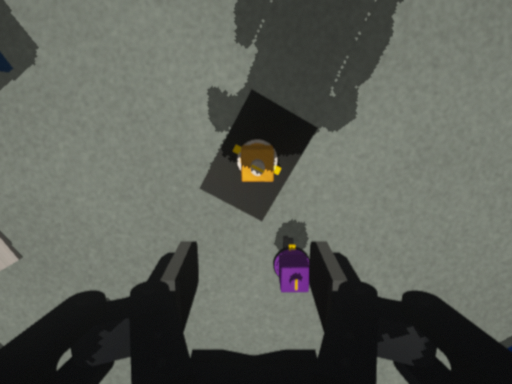

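The brass nut is at about (257,165) between the fingers' lines; the decoy is at (293,270), clear of the descent. The two estimates agree within 0.6 mm.

```bash
python3 plan.py .4447 .3038 .0535 143.4 8 .1
```

```text
from [0.4626 0.3226 0.17  ] 143.15 tiltX [ 1.e-04 -4.e-04 -1.e+00]
end [0.4447 0.3037 0.0536] 143.39
[0.24, 0.01, -0.05, -0.01, 0.0, 0.0, 0.1, 0.25, 0.0, -0.06, -0.01, 0.0, 0.0, 0.1, 0.24, 0.01, -0.05, -0.0, 0.0, 0.0, 0.1, 0.24, 0.01, -0.05, -0.01, 0.0, 0.0, 0.1, 0.24, 0.0, -0.06, -0.01, 0.0, 0.0, 0.1, 0.25, 0.01, -0.05, -0.01, 0.0, 0.0, 0.1, 0.24, 0.0, -0.06, -0.0, 0.0, 0.0, 0.1, 0.24, 0.01, -0.05, -0.01, 0.0, 0.0, 0.1]
```

Emit:
carry_out --deltas '[0.2, 0.02, -0.14, -0.03, 0, 0, 0.1, 0.2, 0.02, -0.14, -0.03, 0, 0, 0.1, 0.2, 0.02, -0.15, 0, 0, 0, 0.1, 0.3, 0, 0, 0, 0, 0, 0.1, 0.3, 0, 0, 0, 0, 0, 0.1, 0.3, 0, 0, 0, 0, 0, 0.1, 0.3, 0, 0, 0, 0, 0, 0.1, 0.1, 0, 0, 0, 0, 0, 0.1, 0.04, 0, 0, 0, 0, 0, 0.1, 0, 0, 0, 0, 0, 0, 0.1]' --newtons 30

```text
clock: 8.43
position: [0.4444, 0.3041, 0.054]
ee_rot: [0.632, -0.318, 0.631, 0.318]
contact_force: [0.4, 0.2, -0.5]
width: 0.0468
```

```bash
python3 snap.py 4 wrist; python3 plan.py .4447 .3038 .0535 143.4 1 .1
```

```text
from [0.4446 0.3042 0.0542] 143.42 tiltX [ 1.e-03  4.e-04 -1.e+00]
end [0.4451 0.3038 0.0536] 143.42
[0.01, -0.01, -0.0, 0.0, 0.0, 0.0, 0.1]
```

View pics/wrist4.png

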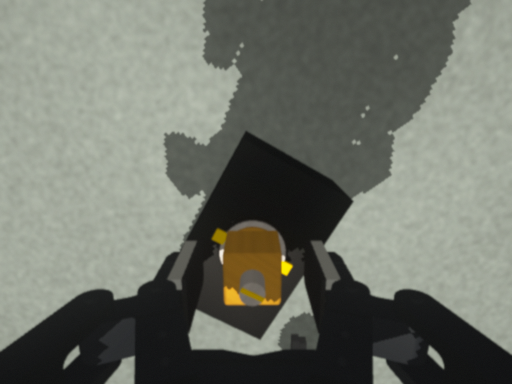

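The nut is centred between the fingertips (nut columns 222–281, tips about 190 and 315). I'll close and lift.

Emit:
carry_out --deltas '[0, 0, 0, 0, 0, 0, -1, 0, 0, 0, 0, 0, 0, -1, 0, 0, 0, 0, 0, 0, -1, 0, 0, 0, 0, 0, 0, -1, 0, 0, 0, 0, 0, 0, -1]' --newtons 45

```text
clock: 9.1
position: [0.4447, 0.3042, 0.0543]
ee_rot: [0.632, -0.318, 0.631, 0.318]
contact_force: [-0.2, -1.6, 5.4]
width: 0.0227
```

```bash
python3 -c "
from rig import readout; s=readout.get_state(); print(s['qpos'],s['contact_force'],s['moment'],s['width'])";  python3 plan.py .4447 .3038 .13 143.4 6 -1
```

```text
[ 4.70871157e-01  3.81730080e-01  1.83717360e+00 -2.83980900e-04
  9.21450258e-01 -2.03222999e+00] [-0.17408215 -1.57803038  5.39240308] [-0.09639632  0.067325   -0.00862864] 0.022706540174384716
from [0.4447 0.3042 0.0543] 143.43 tiltX [ 1.2e-03  4.0e-04 -1.0e+00]
end [0.4447 0.3042 0.1299] 143.39
[-0.21, -0.0, -0.0, 0.0, 0.0, 0.0, -1.0, -0.21, -0.0, -0.0, 0.0, 0.0, 0.0, -1.0, -0.21, -0.0, -0.0, 0.0, 0.0, 0.0, -1.0, -0.21, -0.0, -0.0, 0.0, 0.0, 0.0, -1.0, -0.21, -0.0, -0.0, 0.01, 0.0, 0.0, -1.0, -0.21, -0.0, -0.0, -0.0, 0.0, 0.0, -1.0]
```

Emit:
carry_out --deltas '[-0.1, 0, 0, 0, 0, 0, -1, -0.3, 0, 0, 0, 0, 0, -1, -0.4, 0, 0, 0, 0, 0, -1, -0.5, 0, 0, 0, 0, 0, -1, -0.5, 0, 0, 0, 0, 0, -1, -0.5, 0, 0, 0, 0, 0, -1]'

```text
clock: 9.85
position: [0.4434, 0.3038, 0.1919]
ee_rot: [0.631, -0.318, 0.632, 0.318]
contact_force: [0.1, 0.1, -1.7]
width: 0.023
```

```bash
python3 -c "
from rig import readout; s=readout.get_state(); print(s['qpos'],s['contact_force'],s['moment'],s['width'])"; python3 snap.py 5 wrist side;  python3 plan.py .585 -.1 .19 114.7 10 -1
```

```text
[ 4.71052794e-01  2.46388262e-01  1.64768056e+00  2.11390080e-04
  1.24934612e+00 -2.03220896e+00] [ 0.12012079  0.14906971 -1.67772426] [ 0.01723094 -0.06360277 -0.02698343] 0.02297897290218649
from [0.4458 0.305  0.1944] 143.43 tiltX [ 0.0054  0.003  -1.    ]
end [ 0.5851 -0.0999  0.1902] 114.71
[0.01, -0.59, -0.4, 0.72, 0.0, 0.0, -1.0, 0.0, -0.61, -0.38, 0.72, 0.0, 0.0, -1.0, 0.01, -0.62, -0.34, 0.71, 0.0, 0.0, -1.0, 0.01, -0.65, -0.31, 0.72, 0.0, 0.0, -1.0, 0.01, -0.65, -0.28, 0.72, 0.0, 0.0, -1.0, 0.0, -0.67, -0.25, 0.72, 0.0, 0.0, -1.0, 0.01, -0.68, -0.21, 0.72, 0.0, 0.0, -1.0, 0.01, -0.7, -0.17, 0.72, 0.0, 0.0, -1.0, 0.01, -0.7, -0.15, 0.71, 0.0, 0.0, -1.0, 0.0, -0.7, -0.1, 0.72, 0.0, 0.0, -1.0]
```

View pics/wrist5.png

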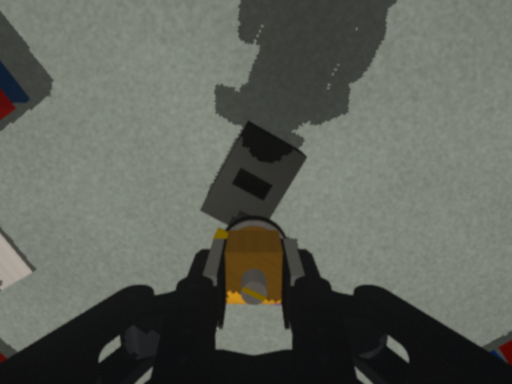

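View pics/side5.png

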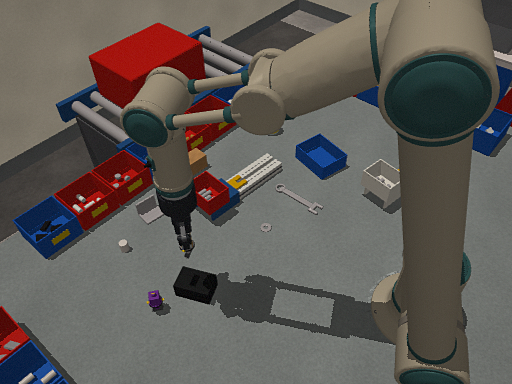

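The picture shows the bolt held between the fingers (nut at (253,265)) with the holder pocket empty at (252,183). Next I move over the rail.

```bash
python3 plan.py .63 -.065 .175 114.7 9 -1
```

```text
from [0.4458 0.305  0.1944] 143.43 tiltX [ 0.0054  0.003  -1.    ]
end [ 0.6301 -0.065   0.1752] 114.71
[0.04, -0.68, -0.35, 0.8, 0.0, 0.0, -1.0, 0.03, -0.7, -0.31, 0.8, 0.0, 0.0, -1.0, 0.04, -0.72, -0.26, 0.79, 0.0, 0.0, -1.0, 0.03, -0.73, -0.23, 0.8, 0.0, 0.0, -1.0, 0.04, -0.74, -0.19, 0.8, 0.0, 0.0, -1.0, 0.04, -0.75, -0.15, 0.8, 0.0, 0.0, -1.0, 0.03, -0.76, -0.1, 0.8, 0.0, 0.0, -1.0, 0.04, -0.76, -0.06, 0.79, 0.0, 0.0, -1.0, 0.03, -0.77, -0.02, 0.8, 0.0, 0.0, -1.0]
```

Emit:
carry_out --deltas '[0.0, -0.68, -0.35, 0.8, 0.0, 0.0, -1.0, 0.0, -0.7, -0.31, 0.8, 0.0, 0.0, -1.0, 0.0, -0.72, -0.26, 0.79, 0.0, 0.0, -1.0, 0.0, -0.73, -0.23, 0.8, 0.0, 0.0, -1.0, 0.05, -0.74, -0.19, 0.8, 0.0, 0.0, -1.0, 0.05, -0.75, -0.15, 0.8, 0.0, 0.0, -1.0, 0.05, -0.76, -0.1, 0.8, 0.0, 0.0, -1.0, 0.08, -0.76, -0.06, 0.79, 0.0, 0.0, -1.0, 0.08, -0.77, -0.02, 0.8, 0.0, 0.0, -1.0]'

```text
clock: 11.08
position: [0.6279, -0.0671, 0.1706]
ee_rot: [0.69, -0.15, 0.692, 0.151]
contact_force: [0.5, -0.1, -1.4]
width: 0.023
```

Emit:
carry_out --deltas '[0, 0, 0, 0, 0, 0, -1, 0, 0, 0, 0, 0, 0, -1]'

```text
clock: 11.32
position: [0.6272, -0.0656, 0.1711]
ee_rot: [0.69, -0.15, 0.692, 0.152]
contact_force: [0.4, -0.5, -2.0]
width: 0.0231
```

```bash
python3 snap.py 6 wrist;python3 meas.py wrist6.pkl;  python3 plan.py .597 -.0754 .1 114.7 6 -1
```

```text
fork zmap 0.03752966515130235
rail rect ((594.9124145507812, -105.05965423583984), (114.82852935791016, 64.32917785644531), 85.39448547363281)
fork rect ((601.8683471679688, -15.837299346923828), (51.5077018737793, 40.845767974853516), 85.41392517089844)
edge [0.06521145 0.60345133]
edge [0.0794879 0.6354154]
mid [0.07234967 0.61943336] yaw -4.13812057359995
fork along ey [0.00179386 0.00255375 0.00494851 0.050842   0.05261915 0.05346319] across [0.58083665 0.5813745  0.62109068 0.62202437] rail mid across 0.6178184955505928
0.004 0.5810565187683701 0.5944677016480541 0.6072799342558236 0.6212254984678943
0.01 0.5811865636141702 0.5945531466921585 0.6070694705362994 0.621107997987457
0.016 0.581226433858327 0.5950473788870836 0.6072701016264354 0.6212887099606318
0.02 0.581135447220877 0.5948868632624693 0.6071291684148584 0.6211707029182107
0.023 0.5812665744801444 0.6027355737376298 0.6046516158845369 0.6211115439144612
0.026 0.5811753132251195 0.6178290129007828 0.6182467541416831 0.6213525881903462
0.03 0.5813069882393046 0.6208738649533361 0.6212933815349354 0.6212933815349354
rail axis dirs [ 0.99739299 -0.07216106] [0.07216106 0.99739299]
from [ 0.6273 -0.0651  0.1717] 114.73 tiltX [-0.0029  0.0012 -1.    ]
end [ 0.5969 -0.0752  0.1003] 114.69
[0.2, 0.01, -0.09, 0.0, 0.0, 0.0, -1.0, 0.2, 0.01, -0.09, 0.0, 0.0, 0.0, -1.0, 0.2, 0.01, -0.09, 0.0, 0.0, 0.0, -1.0, 0.2, 0.01, -0.08, 0.0, 0.0, 0.0, -1.0, 0.2, 0.01, -0.09, 0.01, 0.0, 0.0, -1.0, 0.19, 0.01, -0.09, -0.0, 0.0, 0.0, -1.0]
```

View pics/wrist6.png

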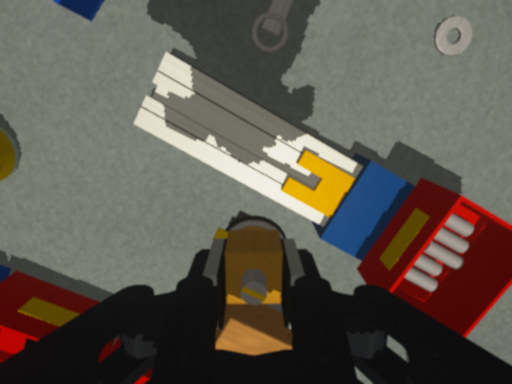

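```bash
cat > hand.py <<'E'
from h import *
import sys
from rig import readout
def hand(f):
    im=load(f);C=cloud(im);s=readout.get_state();p=s["position"];M=Rq(s["ee_rot"]).as_matrix()
    T=(C-p)@M
    x=T[...,0]
    hsv=cv2.cvtColor(im["color"],cv2.COLOR_RGB2HSV);H,S,V=[hsv[...,i].astype(int) for i in range(3)]
    near=(abs(T[...,1])<.03)&(abs(T[...,2])<.03)
    b=near&(S<60)&(V>60)&(x<-.0285)&(x>-.04)
    print("end n",b.sum(),"tool xyz",np.median(T[b],0),"z range",np.percentile(T[b][:,2],[3,97]),np.percentile(T[b][:,1],[3,97]))
    n=near&(H>8)&(H<28)&(S>90)&(x<-.018)&(x>-.026)
    print("nut top",n.sum(),np.median(T[n],0),np.percentile(T[n][:,2],[1,99]),np.percentile(T[n][:,1],[1,99]))
    # yellow line
    y=near&(H>22)&(H<34)&(S>140)&(x<-.0285)&(x>-.04)
    t=near&(H>22)&(H<34)&(S>140)&(x>-.01)&(x<.012)
    print("line",y.sum(), "tab",t.sum(),T[t].mean(0) if t.any() else None)
    return im,T
if __name__=="__main__": hand(sys.argv[1])
E
python3 hand.py wrist6.pkl
python3 - <<'E'
from h import *
im=load("wrist6.pkl");cv2.imwrite("pics/z6.png",cv2.resize(im["color"][200:340,180:320],None,fx=4.2,fy=4.2,interpolation=cv2.INTER_CUBIC)[:,:,::-1])
E
```

```text
end n 684 tool xyz [-0.03136263  0.00045608 -0.00705245] z range [-0.01123726  0.00404097] [-0.01710817  0.01690846]
nut top 2378 [-0.02076716 -0.00028447 -0.00459657] [-0.01240635  0.01092166] [-0.01164879  0.01145097]
line 120 tab 116 [ 0.00531537 -0.01558125 -0.00943311]
```

View pics/z6.png

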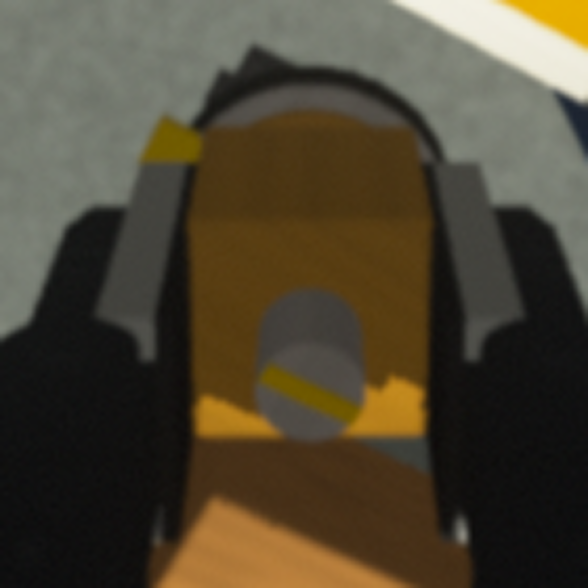

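The bolt's axis sits about 0.6 mm behind the TCP along tool z, and the tab lies 29° from tool y, as planned. The rail and fork measurements from two opposite yaws agree within 0.3 mm.

```bash
python3 plan.py .5976 -.0753 .085 114.8 6 -1
```

```text
from [ 0.6273 -0.0651  0.1717] 114.73 tiltX [-0.0029  0.0012 -1.    ]
end [ 0.5977 -0.0755  0.0853] 114.81
[0.24, 0.01, -0.09, -0.0, 0.0, 0.0, -1.0, 0.24, 0.01, -0.08, -0.01, 0.0, 0.0, -1.0, 0.24, 0.01, -0.09, 0.0, 0.0, 0.0, -1.0, 0.24, 0.01, -0.09, -0.0, 0.0, 0.0, -1.0, 0.24, 0.0, -0.08, -0.01, 0.0, 0.0, -1.0, 0.24, 0.01, -0.09, 0.0, 0.0, 0.0, -1.0]
```

Emit:
carry_out --deltas '[0.24, 0.01, -0.09, 0.0, 0.0, 0.0, -1.0, 0.24, 0.01, -0.08, -0.01, 0.0, 0.0, -1.0, 0.24, 0.01, -0.09, 0.0, 0.0, 0.0, -1.0, 0.24, 0.01, -0.09, 0.0, 0.0, 0.0, -1.0, 0.24, 0.0, -0.08, -0.01, 0.0, 0.0, -1.0, 0.2, 0.01, -0.09, 0.0, 0.0, 0.0, -1.0, 0.04, 0, 0, 0, 0, 0, -1, 0, 0, 0, 0, 0, 0, -1]'

```text
clock: 12.38
position: [0.5993, -0.0765, 0.0868]
ee_rot: [0.691, -0.152, 0.69, 0.152]
contact_force: [0.8, -0.5, -2.3]
width: 0.0227
```

```bash
python3 snap.py 7 wrist side scene; python3 plan.py .5976 -.0753 .085 114.8 1 -1; python3 hand.py wrist7.pkl; python3 -c "
from h import *
im=load('side7.pkl');print(proj(im,[[.5976,-.0753,.09]]));im=load('scene7.pkl');print(proj(im,[[.5976,-.0753,.09]]))"
```

```text
from [ 0.5996 -0.0765  0.0874] 114.79 tiltX [ 1.6e-03 -4.0e-04 -1.0e+00]
end [ 0.5977 -0.0753  0.085 ] 114.79
[0.04, 0.03, -0.02, -0.0, 0.0, 0.0, -1.0]
end n 718 tool xyz [-0.03137526  0.00058942 -0.00507945] z range [-0.01126349  0.0102684 ] [-0.01664478  0.01740921]
nut top 2396 [-0.0207935   0.00062038 -0.00465017] [-0.01245304  0.01100458] [-0.01114011  0.02402341]
line 115 tab 96 [ 0.00503811 -0.01500905 -0.00942606]
[[250.3232762  159.03170445]]
[[242.17630913 214.78055017]]
```

View pics/wrist7.png

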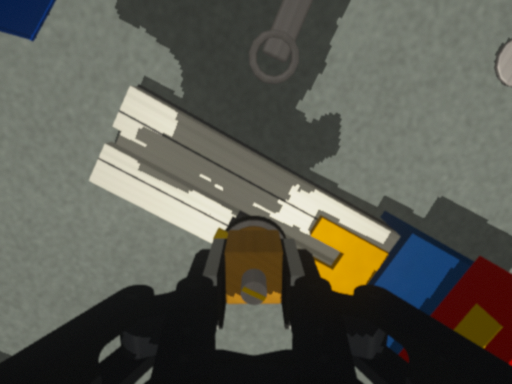

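View pics/scene7.png

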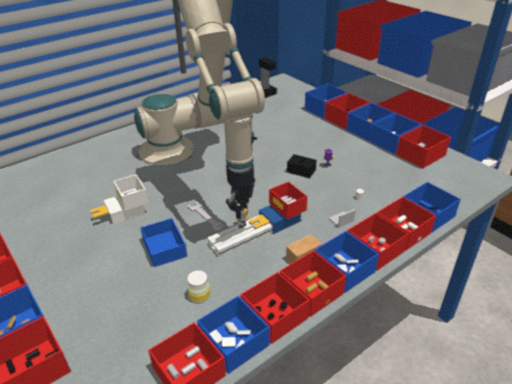

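Emit:
carry_out --deltas '[0.04, 0.03, -0.02, 0, 0, 0, -1, 0, 0, 0, 0, 0, 0, -1, 0, 0, 0, 0, 0, 0, -1]'

```text
clock: 12.9
position: [0.597, -0.0752, 0.0844]
ee_rot: [0.691, -0.152, 0.691, 0.152]
contact_force: [0.8, -0.6, -3.0]
width: 0.0231
```

```bash
python3 plan.py .5976 -.0753 .075 114.8 3 -1
```

```text
from [ 0.597  -0.0752  0.0844] 114.79 tiltX [ 2.e-04 -1.e-04 -1.e+00]
end [ 0.5978 -0.0755  0.0748] 114.79
[0.05, -0.0, 0.0, -0.0, 0.0, 0.0, -1.0, 0.05, -0.0, 0.01, -0.0, 0.0, 0.0, -1.0, 0.06, -0.01, -0.0, -0.0, 0.0, 0.0, -1.0]
```

Emit:
carry_out --deltas '[0.05, 0, 0.01, 0, 0, 0, -1, 0.05, 0, 0, 0, 0, 0, -1, 0.05, 0, 0, 0, 0, 0, -1, 0.05, 0, 0, 0, 0, 0, -1, 0.04, 0, 0, 0, 0, 0, -1, 0.03, 0, 0, 0, 0, 0, -1, 0, 0, 0, 0, 0, 0, -1]'

```text
clock: 13.78
position: [0.5974, -0.0749, 0.0679]
ee_rot: [0.691, -0.152, 0.691, 0.152]
contact_force: [0.1, -0.2, -1.9]
width: 0.0231
```

```bash
python3 plan.py .5976 -.0753 .058 114.8 3 -1;python3 -c "
from rig import readout; s=readout.get_state(); print(s['qpos'],s['contact_force'],s['moment'],s['width'])"
```

```text
from [ 0.5974 -0.0749  0.0679] 114.78 tiltX [-3.e-04 -0.e+00 -1.e+00]
end [ 0.5977 -0.0755  0.0577] 114.78
[0.06, -0.0, 0.0, -0.0, 0.0, 0.0, -1.0, 0.05, -0.0, 0.0, -0.0, 0.0, 0.0, -1.0, 0.06, -0.01, 0.0, -0.0, 0.0, 0.0, -1.0]
[-2.40258848e-01  4.45847329e-01  1.67776767e+00 -9.81564236e-05
  1.01826964e+00 -2.24355283e+00] [ 0.08514271 -0.17512429 -1.89458307] [ 0.02216132  0.02246957 -0.03580504] 0.02307580117310499
```

Emit:
carry_out --deltas '[0.04, 0, 0, 0, 0, 0, -1, 0.04, 0, 0, 0, 0, 0, -1, 0.04, 0, 0, 0, 0, 0, -1, 0.04, 0, 0, 0, 0, 0, -1, 0, 0, 0, 0, 0, 0, -1]'

```text
clock: 14.4
position: [0.5973, -0.0749, 0.0582]
ee_rot: [0.69, -0.152, 0.691, 0.152]
contact_force: [0.3, 0.2, -2.2]
width: 0.0229
```

```bash
python3 plan.py .5976 -.0753 .054 114.8 3 -1;python3 -c "
from rig import readout; s=readout.get_state(); print(s['contact_force'],s['moment'],s['width'])"; python3 snap.py 8 wrist
```

```text
from [ 0.5973 -0.0749  0.0582] 114.78 tiltX [-6.e-04  1.e-04 -1.e+00]
end [ 0.5976 -0.0755  0.054 ] 114.82
[0.02, -0.0, 0.0, -0.0, 0.0, 0.0, -1.0, 0.03, -0.0, 0.0, -0.0, 0.0, 0.0, -1.0, 0.02, -0.01, 0.0, -0.01, 0.0, 0.0, -1.0]
[ 0.2957316   0.18816367 -2.23107765] [0.02683243 0.02212535 0.00216391] 0.022919606800465276
```

View pics/wrist8.png

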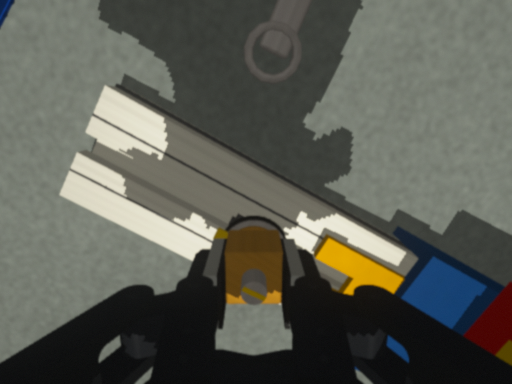

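The head is entering the slot freely: the force still equals just the bolt's weight. I'll feel for the floor in 1.2 mm rows.

Emit:
carry_out --deltas '[0.02, 0, 0, 0, 0, 0, -1, 0.02, 0, 0, 0, 0, 0, -1, 0.02, 0, 0, 0, 0, 0, -1, 0, 0, 0, 0, 0, 0, -1]'

```text
clock: 14.95
position: [0.5974, -0.075, 0.0547]
ee_rot: [0.691, -0.152, 0.691, 0.152]
contact_force: [-0.7, 0.2, -1.8]
width: 0.0232
```

```bash
python3 plan.py .5976 -.0753 .054 114.8 3 -1;python3 -c "
from rig import readout; s=readout.get_state(); print(s['contact_force'],s['moment'],s['width'])"
```

```text
from [ 0.5974 -0.075   0.0547] 114.78 tiltX [-3.e-04 -0.e+00 -1.e+00]
end [ 0.5977 -0.0755  0.0541] 114.78
[0.0, -0.0, 0.0, -0.0, 0.0, 0.0, -1.0, 0.01, -0.0, 0.0, -0.0, 0.0, 0.0, -1.0, 0.0, -0.01, 0.0, -0.0, 0.0, 0.0, -1.0]
[-0.73664509  0.16180057 -1.78885048] [-0.05034676 -0.03309031  0.00680607] 0.0231749254594209
```

Emit:
carry_out --deltas '[0.01, 0, 0, 0, 0, 0, -1, 0.01, 0, 0, 0, 0, 0, -1, 0, 0, 0, 0, 0, 0, -1]'

```text
clock: 15.32
position: [0.5975, -0.075, 0.0536]
ee_rot: [0.691, -0.152, 0.691, 0.152]
contact_force: [0.2, 0.5, -2.2]
width: 0.023
```

Emit:
carry_out --deltas '[0.01, 0, 0, 0, 0, 0, -1, 0.01, 0, 0, 0, 0, 0, -1, 0, 0, 0, 0, 0, 0, -1]'

```text
clock: 15.7
position: [0.5975, -0.075, 0.0524]
ee_rot: [0.691, -0.152, 0.691, 0.152]
contact_force: [0.1, -0.1, -3.4]
width: 0.0228
```

Emit:
carry_out --deltas '[0.01, 0, 0, 0, 0, 0, -1, 0.01, 0, 0, 0, 0, 0, -1, 0, 0, 0, 0, 0, 0, -1]'

```text
clock: 16.08
position: [0.5975, -0.075, 0.0512]
ee_rot: [0.691, -0.152, 0.691, 0.152]
contact_force: [-0.3, -0.3, -2.1]
width: 0.0231
```

```bash
python3 snap.py 9 wrist side; python3 hand.py wrist9.pkl
python3 - <<'E'
from h import *
for f,b in(("wrist9.pkl",(150,190,200,150)),("side9.pkl",(190,120,120,90))):
    im=load(f);x,y,w,h=b;cv2.imwrite("pics/z"+f[:-4]+".png",cv2.resize(im["color"][y:y+h,x:x+w],None,fx=800/w,fy=800/w,interpolation=cv2.INTER_CUBIC)[:600,:,::-1])
E
```

```text
end n 774 tool xyz [-0.0317933   0.00049366 -0.00512755] z range [-0.01107343  0.0104876 ] [-0.01678554  0.01738703]
nut top 2397 [-0.02128226  0.00011353 -0.00453806] [-0.01215515  0.01113783] [-0.01124519  0.01186362]
line 116 tab 100 [ 0.00471643 -0.01557259 -0.00945599]
```

View pics/zwrist9.png

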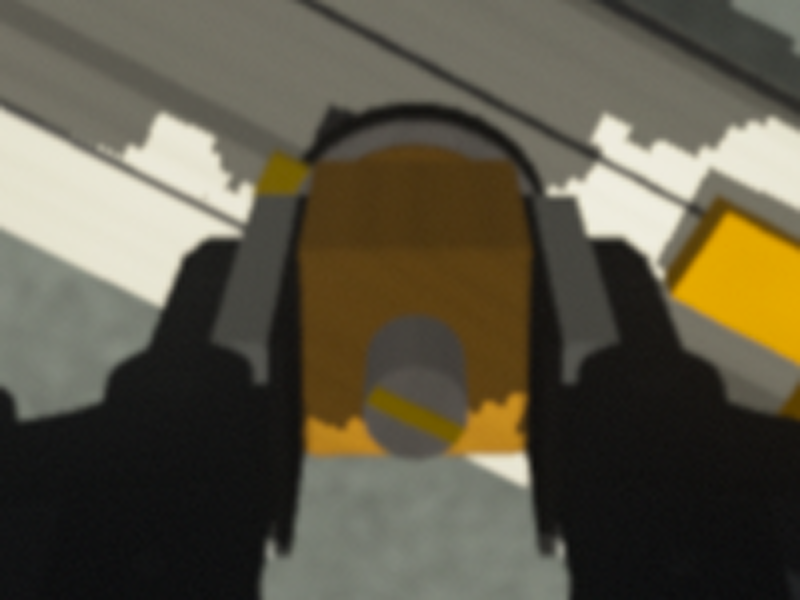

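View pics/zside9.png

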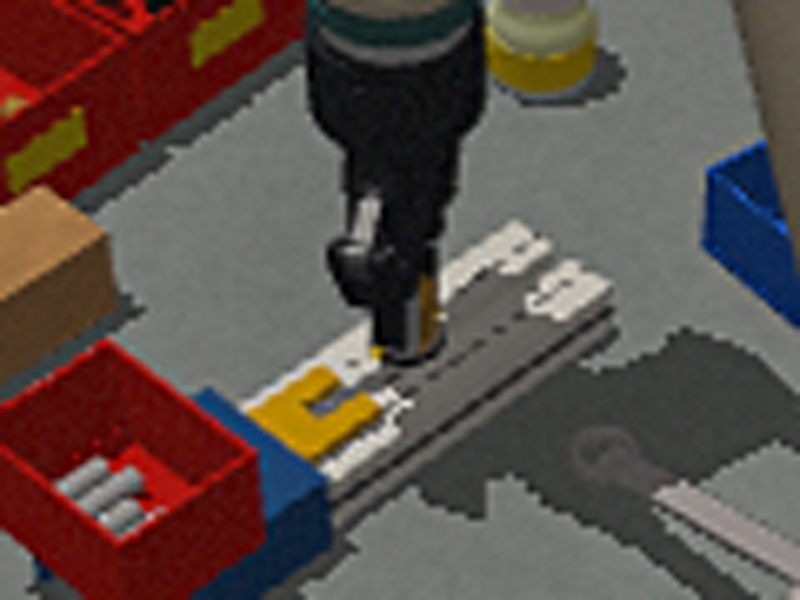

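Emit:
carry_out --deltas '[0.01, 0, 0, 0, 0, 0, -1, 0, 0, 0, 0, 0, 0, -1]'

```text
clock: 16.42
position: [0.5975, -0.075, 0.0506]
ee_rot: [0.691, -0.152, 0.691, 0.152]
contact_force: [-0.0, 0.2, -2.2]
width: 0.0226
```

```bash
python3 plan.py .6020 -.0215 .0506 114.8 9 -1; python3 -c "
from rig import readout; s=readout.get_state(); print(s['contact_force'],s['moment'],s['width'])"
```

```text
from [ 0.5975 -0.075   0.0506] 114.78 tiltX [-1.e-04 -1.e-04 -1.e+00]
end [ 0.6018 -0.0214  0.0506] 114.78
[0.0, 0.09, 0.05, -0.0, 0.0, 0.0, -1.0, 0.0, 0.08, 0.05, -0.0, 0.0, 0.0, -1.0, 0.0, 0.09, 0.05, -0.0, 0.0, 0.0, -1.0, 0.0, 0.09, 0.05, -0.0, 0.0, 0.0, -1.0, 0.0, 0.08, 0.05, -0.0, 0.0, 0.0, -1.0, 0.0, 0.09, 0.04, -0.0, 0.0, 0.0, -1.0, 0.0, 0.08, 0.05, -0.0, 0.0, 0.0, -1.0, 0.0, 0.09, 0.05, -0.0, 0.0, 0.0, -1.0, 0.0, 0.09, 0.05, -0.0, 0.0, 0.0, -1.0]
[-0.00943009  0.17427066 -2.20484112] [-0.01713498  0.01080098 -0.01048408] 0.02264530295990095
```

Emit:
carry_out --deltas '[0.0, 0.09, 0.05, 0, 0.0, 0.0, -1.0, 0.0, 0.08, 0.05, 0, 0.0, 0.0, -1.0, 0.0, 0.09, 0.05, 0, 0.0, 0.0, -1.0, 0.0, 0.09, 0.05, 0, 0.0, 0.0, -1.0, 0.0, 0.04, 0.02, 0, 0, 0, -1, 0, 0, 0, 0, 0, 0, -1]'

```text
clock: 17.18
position: [0.5997, -0.0479, 0.0507]
ee_rot: [0.691, -0.152, 0.691, 0.152]
contact_force: [-0.2, -0.5, -2.0]
width: 0.0229
```

```bash
python3 plan.py .6020 -.0215 .0506 114.8 5 -1; python3 -c "
from rig import readout; s=readout.get_state(); print(s['contact_force'],s['moment'],s['width'])"
```

```text
from [ 0.5997 -0.0479  0.0507] 114.81 tiltX [ 0.e+00 -2.e-04 -1.e+00]
end [ 0.6021 -0.0217  0.0507] 114.81
[0.0, 0.08, 0.04, 0.0, 0.0, 0.0, -1.0, 0.0, 0.07, 0.05, 0.0, 0.0, 0.0, -1.0, 0.0, 0.08, 0.04, 0.0, 0.0, 0.0, -1.0, 0.0, 0.08, 0.05, 0.0, 0.0, 0.0, -1.0, 0.0, 0.07, 0.04, 0.0, 0.0, 0.0, -1.0]
[-0.19797124 -0.52731112 -2.03211847] [ 0.00075557 -0.00389119  0.01474397] 0.02293941184877264
```

Emit:
carry_out --deltas '[0.0, 0.07, 0.04, 0.0, 0.0, 0.0, -1.0, 0.0, 0.07, 0.04, 0.0, 0.0, 0.0, -1.0, 0.0, 0.07, 0.04, 0.0, 0.0, 0.0, -1.0, 0.0, 0.07, 0.04, 0.0, 0.0, 0.0, -1.0, 0.0, 0.05, 0.03, 0.0, 0.0, 0.0, -1.0, 0.0, 0.03, 0.01, 0.0, 0.0, 0.0, -1.0, 0, 0, 0, 0, 0, 0, -1]'

```text
clock: 18.05
position: [0.6015, -0.0235, 0.0507]
ee_rot: [0.691, -0.152, 0.691, 0.152]
contact_force: [-0.5, -0.5, -2.5]
width: 0.0227
```

```bash
python3 plan.py .6020 -.0215 .0506 114.8 1 -1; python3 -c "
from rig import readout; s=readout.get_state(); print(s['qpos'],s['contact_force'],s['moment'],s['width'])"; python3 snap.py 10 wrist; python3 hand.py wrist10.pkl
```

```text
from [ 0.6015 -0.0235  0.0507] 114.79 tiltX [-0.e+00 -1.e-04 -1.e+00]
end [ 0.6019 -0.0213  0.0507] 114.79
[0.0, 0.03, 0.02, -0.0, 0.0, 0.0, -1.0]
[-1.54424865e-01  4.64128386e-01  1.69739838e+00 -1.83763694e-04
  9.80090641e-01 -2.15786193e+00] [-0.47075035 -0.52769536 -2.52928874] [ 0.06620996  0.0108682  -0.02938554] 0.022661274016423785
end n 793 tool xyz [-0.03189216  0.00023841 -0.00620075] z range [-0.01098092  0.01007972] [-0.01697028  0.01753998]
nut top 2407 [-0.02131308  0.00063351 -0.00442594] [-0.01214276  0.01112976] [-0.01112492  0.01201139]
line 117 tab 116 [ 0.00523349 -0.01271781 -0.00875437]
```

View pics/wrist10.png

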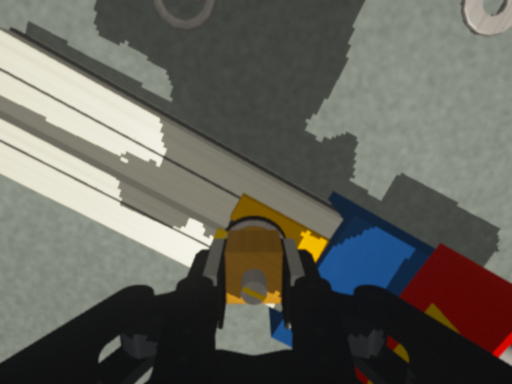

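Emit:
carry_out --deltas '[0, 0.03, 0.015, 0, 0, 0, -1, 0, 0, 0, 0, 0, 0, -1, 0, 0, 0, 0, 0, 0, -1]'

```text
clock: 18.48
position: [0.6016, -0.0216, 0.0507]
ee_rot: [0.691, -0.152, 0.691, 0.152]
contact_force: [-0.3, -0.5, -2.0]
width: 0.023
```

```bash
cat > st.py <<'E'
from h import *
from rig import readout
s=readout.get_state();M=Rq(s["ee_rot"]).as_matrix();p=s["position"]
ex=np.array([.99678,-.0802]);ey=np.array([.0802,.99678]); seat=np.array([.60158,-.02071])
ax=p[:2]-.0005*M[:2,2]
print("t",s["clock"],"p",np.round(p,4),"yaw",round(float(np.degrees(np.arctan2(M[1,1],M[0,1]))),1),"F",np.round(s["contact_force"],1),"Mz",np.round(s["moment"],3),"w",round(s["width"],4),"j6",round(s["qpos"][5],3),"axis rel seat mm x,y",np.round(1000*np.array([(ax-seat)@ex,(ax-seat)@ey]),2))
E
python3 st.py
```

```text
t 18.475 p [ 0.6016 -0.0216  0.0507] yaw 114.8 F [-0.3 -0.5 -2. ] Mz [ 0.07  -0.032  0.05 ] w 0.023 j6 -2.155 axis rel seat mm x,y [-0.34 -1.14]
```

Emit:
carry_out --deltas '[0, 0, 0, 1, 0, 0, -1, 0, 0, 0, 1, 0, 0, -1, 0, 0, 0, 1, 0, 0, -1, 0, 0, 0, 1, 0, 0, -1, 0, 0, 0, 1, 0, 0, -1, 0, 0, 0, 1, 0, 0, -1, 0, 0, 0, 1, 0, 0, -1, 0, 0, 0, 1, 0, 0, -1, 0, 0, 0, 1, 0, 0, -1, 0, 0, 0, 1, 0, 0, -1]'

```text
clock: 19.73
position: [0.6016, -0.0216, 0.0507]
ee_rot: [0.701, 0.094, 0.701, -0.095]
contact_force: [-0.3, -0.7, -2.6]
width: 0.0227
```

```bash
python3 st.py
```

```text
t 19.725 p [ 0.6016 -0.0216  0.0507] yaw 74.6 F [-0.3 -0.7 -2.6] Mz [0.004 0.027 0.013] w 0.0227 j6 -1.454 axis rel seat mm x,y [-0.38 -0.8 ]
```

Emit:
carry_out --deltas '[0, 0, 0, 1, 0, 0, -1, 0, 0, 0, 1, 0, 0, -1, 0, 0, 0, 1, 0, 0, -1, 0, 0, 0, 1, 0, 0, -1, 0, 0, 0, 1, 0, 0, -1, 0, 0, 0, 1, 0, 0, -1, 0, 0, 0, 1, 0, 0, -1, 0, 0, 0, 1, 0, 0, -1, 0, 0, 0, 1, 0, 0, -1]'

```text
clock: 20.85
position: [0.6018, -0.0217, 0.0507]
ee_rot: [0.637, 0.306, 0.637, -0.306]
contact_force: [0.1, -0.6, -1.9]
width: 0.023
```

```bash
python3 st.py; python3 snap.py 11 wrist; python3 hand.py wrist11.pkl
```

```text
t 20.85 p [ 0.6018 -0.0217  0.0507] yaw 38.6 F [ 0.1 -0.6 -1.9] Mz [-0.023 -0.044  0.   ] w 0.023 j6 -0.826 axis rel seat mm x,y [-0.08 -0.58]
end n 861 tool xyz [-0.03197953  0.00019212 -0.00743065] z range [-0.01145168  0.01003657] [-0.01689959  0.01775492]
nut top 2363 [-0.0212991   0.00017695 -0.00509779] [-0.01260799  0.01025016] [-0.01120464  0.01194146]
line 122 tab 135 [ 0.00552422 -0.01238269 -0.01122225]
```

View pics/wrist11.png

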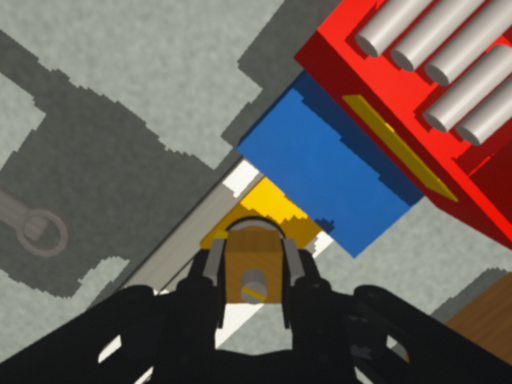

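Emit:
carry_out --deltas '[0, 0, 0, 1, 0, 0, -1, 0, 0, 0, 1, 0, 0, -1, 0, 0, 0, 1, 0, 0, -1, 0, 0, 0, 1, 0, 0, -1, 0.005, 0, 0, 1, 0, 0, -1, 0.005, 0, 0, 1, 0, 0, -1]'

```text
clock: 21.65
position: [0.6017, -0.0217, 0.0499]
ee_rot: [0.56, 0.432, 0.56, -0.432]
contact_force: [-0.1, -0.2, -3.2]
width: 0.0232
```

```bash
python3 st.py; python3 snap.py 12 wrist
cat > line.py <<'E'
from h import *
import sys
def run(f):
    im=load(f);hsv=cv2.cvtColor(im["color"],cv2.COLOR_RGB2HSV);H,S,V=[hsv[...,i].astype(int) for i in range(3)]
    C=cloud(im)
    from rig import readout
    s=readout.get_state();M=Rq(s["ee_rot"]).as_matrix();p=s["position"]
    T=(C-p)@M
    y=(np.hypot(T[...,1],T[...,2]+.001)<.006)&(H>20)&(H<34)&(S>140)&(T[...,0]<-.026)
    v,u=np.where(y); P=plane(im,np.c_[u,v],p[2]+.032); t=(P-p)@M
    q=t[:,1:]; w,V2=np.linalg.eigh(np.cov(q.T)); d=V2[:,1]; 
    world=(M[:,1]*d[0]+M[:,2]*d[1]); print(f,"line n",len(u),"tool angle y->z",np.degrees(np.arctan2(d[1],d[0]))%180,"world head yaw",np.degrees(np.arctan2(world[1],world[0]))%180,"ctr",q.mean(0))
run(sys.argv[1])
E
python3 line.py wrist12.pkl
```

```text
t 21.65 p [ 0.6017 -0.0217  0.0499] yaw 14.7 F [-0.1 -0.2 -3.2] Mz [-0.037 -0.076  0.051] w 0.0232 j6 -0.408 axis rel seat mm x,y [ 0.05 -0.55]
wrist12.pkl line n 136 tool angle y->z 10.817571323898363 world head yaw 3.8162229062584743 ctr [ 3.07461693e-04 -2.26441774e-05]
```

Run:
```python
from h import *
a=[]
for f in("wrist11.pkl","wrist12.pkl"):
    im=load(f);a.append(cv2.resize(im["color"][200:310,200:305],None,fx=3.8,fy=3.8,interpolation=cv2.INTER_CUBIC))
cv2.imwrite("pics/z12.png",np.hstack(a)[:,:800,::-1])
```

```text
(no output)
```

View pics/z12.png

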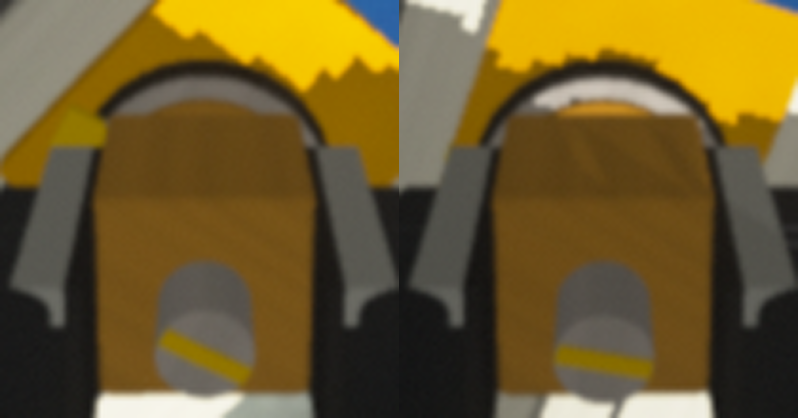

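The bolt-end line swung from 27° to 11° in the tool frame, so the head is stopped about 8° from square and the nut is now turning on the thread. I'll follow it down at 3.2 mm/rad.

Emit:
carry_out --deltas '[0.004, 0, 0, 1, 0, 0, -1, 0.004, 0, 0, 1, 0, 0, -1, 0.004, 0, 0, 1, 0, 0, -1, 0.004, 0, 0, 1, 0, 0, -1, 0.004, 0, 0, 1, 0, 0, -1, 0.003, 0, 0, 1, 0, 0, -1, 0.003, 0, 0, 1, 0, 0, -1, 0.003, 0, 0, 1, 0, 0, -1]' --newtons 30

```text
clock: 22.7
position: [0.6015, -0.0218, 0.0482]
ee_rot: [-0.42, -0.569, -0.419, 0.569]
contact_force: [0.8, 0.4, -3.4]
width: 0.0229
```

```bash
python3 st.py; python3 snap.py 13 wrist;python3 line.py wrist13.pkl
```

```text
t 22.7 p [ 0.6015 -0.0218  0.0482] yaw -17.2 F [ 0.8  0.4 -3.4] Mz [-0.121 -0.036  0.048] w 0.0229 j6 0.15 axis rel seat mm x,y [ 0.14 -0.59]
wrist13.pkl line n 141 tool angle y->z 159.3478111372845 world head yaw 3.3337140804596572 ctr [0.00013002 0.0010099 ]
```

View pics/wrist13.png

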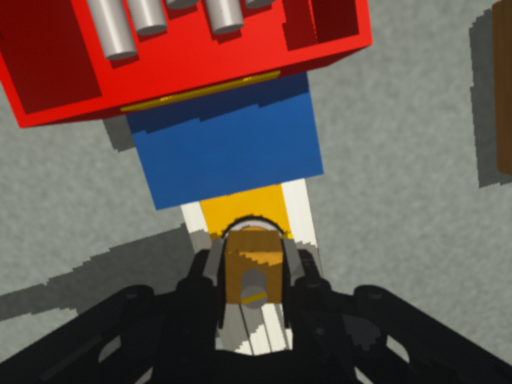

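Emit:
carry_out --deltas '[0.004, 0, 0, 1, 0, 0, -1, 0.004, 0, 0, 1, 0, 0, -1, 0.004, 0, 0, 1, 0, 0, -1, 0.004, 0, 0, 1, 0, 0, -1]'

```text
clock: 23.25
position: [0.6014, -0.0218, 0.0472]
ee_rot: [-0.336, -0.622, -0.336, 0.622]
contact_force: [-0.1, -1.1, -3.1]
width: 0.0231
```

```bash
python3 st.py
```

```text
t 23.25 p [ 0.6014 -0.0218  0.0472] yaw -33.2 F [-0.1 -1.1 -3.1] Mz [-0.151 -0.054  0.09 ] w 0.0231 j6 0.428 axis rel seat mm x,y [ 0.17 -0.63]
```

Emit:
carry_out --deltas '[0.002, 0, 0, 1, 0, 0, -1, 0.002, 0, 0, 1, 0, 0, -1, 0.002, 0, 0, 1, 0, 0, -1, 0, 0, 0, 1, 0, 0, -1]'

```text
clock: 23.75
position: [0.6013, -0.0217, 0.0469]
ee_rot: [-0.247, -0.663, -0.246, 0.663]
contact_force: [-1.6, -0.5, -3.4]
width: 0.0229
```

```bash
python3 st.py
```

```text
t 23.75 p [ 0.6013 -0.0217  0.0469] yaw -49.2 F [-1.6 -0.5 -3.4] Mz [-0.067  0.017  0.153] w 0.0229 j6 0.707 axis rel seat mm x,y [ 0.18 -0.62]
```

Emit:
carry_out --deltas '[0.004, 0, 0, 1, 0, 0, -1, 0.004, 0, 0, 1, 0, 0, -1, 0.004, 0, 0, 1, 0, 0, -1, 0.004, 0, 0, 1, 0, 0, -1]'

```text
clock: 24.25
position: [0.6013, -0.0216, 0.0461]
ee_rot: [-0.152, -0.69, -0.152, 0.691]
contact_force: [-0.1, 0.1, -1.9]
width: 0.023
```

```bash
python3 st.py; python3 snap.py 14 wrist;python3 line.py wrist14.pkl
python3 - <<'E'
from h import *
im=load("wrist14.pkl");C=cloud(im);hsv=cv2.cvtColor(im["color"],cv2.COLOR_RGB2HSV);H,S,V=[hsv[...,i].astype(int) for i in range(3)]
m=(H>12)&(H<32)&(S>150)&(V>90)&(np.hypot(C[...,0]-.6016,C[...,1]+.02)<.06)&(C[...,2]<.043)&(C[...,2]>.03)
print(m.sum(),np.median(C[m][:,2]),C[m][:,2].std())
w=(S<45)&(V>60)&(abs(C[...,2]-.029)<.005)&(abs(C[...,0]-.6)<.05)
print("rail",w.sum(),np.median(C[w][:,2]))
E
```

```text
t 24.25 p [ 0.6013 -0.0216  0.0461] yaw -65.2 F [-0.1  0.1 -1.9] Mz [-0.119  0.089  0.063] w 0.023 j6 0.987 axis rel seat mm x,y [ 0.23 -0.68]
wrist14.pkl line n 138 tool angle y->z 111.66317021465316 world head yaw 3.0537846584419697 ctr [-0.00024872  0.00287   ]
3117 0.03667244598824096 0.0015864679399591245
rail 12992 0.028944946124318152
```

View pics/wrist14.png

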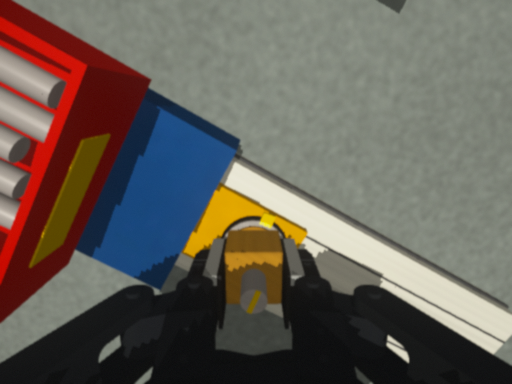

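Foot height by depth is now 36.7 mm, so it's already about 0.85 mm down. I'll go on in small steps.

Emit:
carry_out --deltas '[0.004, 0, 0, 1, 0, 0, -1, 0.004, 0, 0, 1, 0, 0, -1, 0.004, 0, 0, 1, 0, 0, -1, 0.003, 0, 0, 1, 0, 0, -1]'

```text
clock: 24.8
position: [0.6013, -0.0216, 0.0453]
ee_rot: [-0.054, -0.705, -0.054, 0.705]
contact_force: [-0.9, 1.1, -1.7]
width: 0.0229
```

```bash
cat > foot.py <<'E'
from h import *
import sys
def foot(f):
    im=load(f);C=cloud(im);hsv=cv2.cvtColor(im["color"],cv2.COLOR_RGB2HSV);H,S,V=[hsv[...,i].astype(int) for i in range(3)]
    ex=np.array([.99678,-.0802]);ey=np.array([.0802,.99678]); seat=np.array([.60158,-.02071])
    d=C[...,:2]-seat; a=d@ex;b=d@ey
    m=(H>12)&(H<32)&(S>150)&(V>60)&(abs(a)<.018)&(b>-.018)&(b<.028)&(np.hypot(a,b)>.0205)&(C[...,2]<.043)&(C[...,2]>.03)
    w=(S<60)&(V>60)&(abs(C[...,2]-.029)<.004)&(abs(a)<.028)&(abs(a)>.009)&(b<-.028)&(b>-.12)
    print("foot",m.sum(),np.median(C[m][:,2]).round(5),"std",C[m][:,2].std().round(4),"rail",w.sum(),np.median(C[w][:,2]).round(5))
foot(sys.argv[1])
E
python3 st.py; python3 foot.py wrist14.pkl;python3 foot.py wrist13.pkl;python3 foot.py wrist12.pkl; python3 snap.py 15 wrist;python3 line.py wrist15.pkl;python3 foot.py wrist15.pkl
```

```text
t 24.8 p [ 0.6013 -0.0216  0.0453] yaw -81.2 F [-0.9  1.1 -1.7] Mz [-0.056  0.147  0.096] w 0.0229 j6 1.265 axis rel seat mm x,y [ 0.23 -0.78]
foot 1392 0.03667 std 0.0006 rail 5563 0.02898
foot 1554 0.03755 std 0.0006 rail 1550 0.02899
foot 1525 0.0375 std 0.0006 rail 1705 0.02901
wrist15.pkl line n 141 tool angle y->z 96.00463464470623 world head yaw 2.7342140580070122 ctr [-0.00026362  0.00360068]
foot 1092 0.03585 std 0.0006 rail 7603 0.02897
```

Emit:
carry_out --deltas '[0.004, 0, 0, 1, 0, 0, -1, 0.004, 0, 0, 1, 0, 0, -1, 0.004, 0, 0, 1, 0, 0, -1, 0, 0, 0, 0, 0, 0, -1]'

```text
clock: 25.35
position: [0.6012, -0.0215, 0.0446]
ee_rot: [0.019, -0.707, 0.019, 0.707]
contact_force: [0.1, -0.6, -0.2]
width: 0.0232
```

```bash
python3 st.py; python3 snap.py 16 wrist;python3 line.py wrist16.pkl;python3 foot.py wrist16.pkl
```

```text
t 25.35 p [ 0.6012 -0.0215  0.0446] yaw -93.0 F [ 0.1 -0.6 -0.2] Mz [-0.012  0.296 -0.118] w 0.0232 j6 1.473 axis rel seat mm x,y [ 0.2  -0.79]
wrist16.pkl line n 138 tool angle y->z 83.85913258100494 world head yaw 3.088872759852194 ctr [-0.00032096  0.00409238]
foot 909 0.03519 std 0.0006 rail 11101 0.02898
```

Emit:
carry_out --deltas '[0.003, 0, 0, 1, 0, 0, -1, 0.001, 0, 0, 1, 0, 0, -1, 0, 0, 0, 0, 0, 0, -1]'

```text
clock: 25.78
position: [0.6012, -0.0215, 0.0442]
ee_rot: [0.068, -0.704, 0.068, 0.704]
contact_force: [-2.8, 0.3, -1.2]
width: 0.0229
```

```bash
python3 st.py; python3 snap.py 17 wrist;python3 line.py wrist17.pkl;python3 foot.py wrist17.pkl; python3 st.py
```

```text
t 25.775 p [ 0.6012 -0.0215  0.0442] yaw -101.1 F [-2.8  0.3 -1.2] Mz [-0.039  0.377  0.006] w 0.0229 j6 1.613 axis rel seat mm x,y [ 0.22 -0.84]
wrist17.pkl line n 133 tool angle y->z 75.9998229563112 world head yaw 2.917976118948417 ctr [-0.00037651  0.00428917]
foot 781 0.03493 std 0.0006 rail 12346 0.02898
t 25.825 p [ 0.6012 -0.0215  0.0442] yaw -101.1 F [-2.1  0.2 -0.4] Mz [-0.039  0.342 -0.019] w 0.0233 j6 1.613 axis rel seat mm x,y [ 0.22 -0.83]
```

Emit:
carry_out --deltas '[0, 0, 0, 0.9, 0, 0, -1, 0, 0, 0, 0, 0, 0, -1]'

```text
clock: 26.08
position: [0.6013, -0.0215, 0.0441]
ee_rot: [0.09, -0.701, 0.09, 0.702]
contact_force: [-1.7, 0.2, -0.7]
width: 0.0229
```

```bash
python3 st.py; python3 snap.py 18 wrist;python3 line.py wrist18.pkl;python3 foot.py wrist18.pkl
```

```text
t 26.075 p [ 0.6013 -0.0215  0.0441] yaw -104.7 F [-1.7  0.2 -0.7] Mz [-0.014  0.376  0.006] w 0.0229 j6 1.676 axis rel seat mm x,y [ 0.24 -0.87]
wrist18.pkl line n 137 tool angle y->z 72.38725856154402 world head yaw 2.911856991996416 ctr [-0.0003831   0.00451996]
foot 746 0.03494 std 0.0006 rail 12808 0.02898
```

Emit:
carry_out --deltas '[0, 0, 0, 0, 0, 0, -0.3, 0, 0, 0, 0, 0, 0, -0.3, 0, 0, 0, 0, 0, 0, -0.3]'

```text
clock: 26.5
position: [0.6022, -0.0216, 0.0445]
ee_rot: [-0.091, 0.702, -0.091, -0.701]
contact_force: [0.3, 0.5, 0.4]
width: 0.0299
```

```bash
python3 st.py; python3 snap.py 19 wrist;python3 line.py wrist19.pkl;python3 foot.py wrist19.pkl
```

```text
t 26.5 p [ 0.6022 -0.0216  0.0445] yaw -104.8 F [0.3 0.5 0.4] Mz [ 0.059  0.051 -0.007] w 0.0299 j6 1.678 axis rel seat mm x,y [ 1.22 -0.96]
wrist19.pkl line n 134 tool angle y->z 72.20501118024389 world head yaw 2.9880021683677 ctr [-0.00046535  0.00498853]
foot 670 0.03496 std 0.0006 rail 12440 0.02897
```

View pics/wrist19.png

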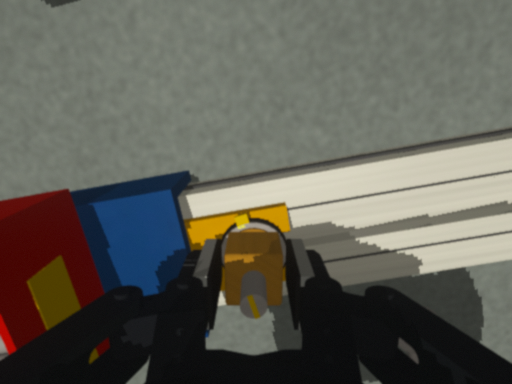

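Released: the foot stays at 34.96 mm, fully down and held by the bolt alone. I'll lift clear and check.

Emit:
carry_out --deltas '[-0.1, 0, 0, 0, 0, 0, -0.3, -0.2, 0, 0, 0, 0, 0, -0.3, -0.3, 0, 0, 0, 0, 0, -0.3, -0.4, 0, 0, 0, 0, 0, -0.3, -0.4, 0, 0, 0, 0, 0, 0, -0.4, 0, 0, 0, 0, 0, 0, -0.4, 0, 0.3, 0, 0, 0, 0, 0, 0, 0.3, 0, 0, 0, 0, 0, 0, 0, 0, 0, 0, 0]'

```text
clock: 27.68
position: [0.5661, -0.012, 0.1775]
ee_rot: [-0.091, 0.702, -0.091, -0.701]
contact_force: [0.5, -0.3, -0.6]
width: 0.0423
```

```bash
python3 st.py; python3 snap.py 20 wrist scene;python3 foot.py wrist20.pkl;python3 nut.py wrist20.pkl .066 .6016 -.0207
python3 - <<'E'
from h import *
im=load("wrist20.pkl");C=cloud(im)
d=np.hypot(C[...,0]-.6016,C[...,1]+.021)<.025
e=d&(C[...,2]>.076)&(C[...,2]<.095); print("bolt end",e.sum(),C[e].mean(0),np.median(C[e][:,2]))
E
```

```text
t 27.675 p [ 0.5661 -0.012   0.1775] yaw -104.8 F [ 0.5 -0.3 -0.6] Mz [-0.018 -0.032 -0.03 ] w 0.0423 j6 1.685 axis rel seat mm x,y [-35.55   5.7 ]
foot 591 0.03506 std 0.0007 rail 4814 0.02904
nut [ 238  131   32   33 1027] ztop 0.0657 ((601.7412109375, -21.23047637939453), (23.86861801147461, 24.376049041748047), 75.19534301757812) [ 0.60198332 -0.02132112]
end 178 [ 0.60190981 -0.02126467  0.08239279]
bolt end 171 [ 0.6017723  -0.02120518  0.08279542] 0.08316868233830532
```

View pics/wrist20.png

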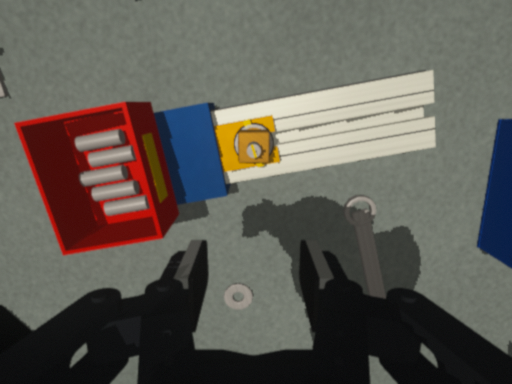

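View pics/scene20.png

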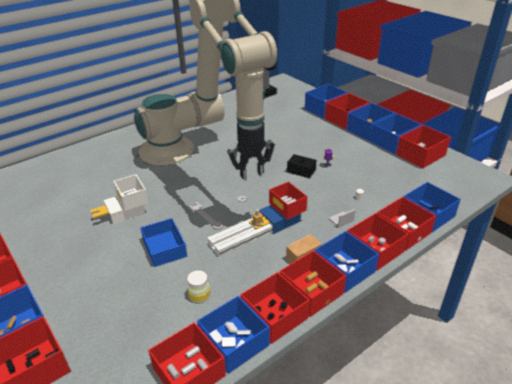

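The last pictures show the nut at (253,147) in the fork, the foot down, and the gripper clear. The other things on the table look undisturbed. Handing in.

```bash
python3 -c "
from rig import job; print(job.sign_off())"
```

```text
the job is handed in; nothing more can be done
None
```

The bin carrier is clamped to the rail and the job is handed in at 27.7 s of the 72 s limit; the hand-in gives no verdict.

**What I did:**
- I took the T-bolt from the black holder by its nut and lowered the head lengthwise into the slot.
- I slid it along into the fork and turned the nut clockwise until the cavity walls stopped the head.
- I kept tightening until the foot was down, went about 8° further, and let go.

**Last checks:**

| Check | Result |
|---|---|
| Bolt position | Nut centred about 0.5 mm from the estimated fork seat |
| Head angle | About 8° off square (allowed 20°) |
| Fork foot | Top at about 35.0 mm with the gripper off, so 2.4 to 2.5 mm of its 2.5 mm travel |
| Gripper | Open and clear of everything |
| Other things on the table | Undisturbed in the final wrist and scene views, by eye; their positions were not measured |

**Not confirmed:**
- **Clamping force:** not measured. The turn past the seat puts it at roughly 15 to 27 N. The wrist torque about the bolt's axis was too noisy to check that.
- **Side load:** before release the wrist showed a sideways moment of about 0.37 N m, and the arm sprang 1 mm when the fingers opened. The bolt and foot did not move noticeably.
- **Upright angle:** not measured directly, but the bolt's end and the nut's centre line up within about 0.2 mm.

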